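# Turn a hexagonal block pocket-up and lock it in its nest

### The arm

A 6-joint arm with a two-finger parallel gripper is mounted at the origin on the work surface. World frame = base frame: x ahead of the robot, y to its left, z up, the work surface at z = 0. Lengths are in mm, angles in rad, forces in N, time in s.
With the tool pointing down it reaches from about 400 to 925 mm from the base axis. Payload 12.5 kg.
Tool frame: the origin (TCP) lies midway between the tips of the shut fingers; the grasp point (between the pads) lies 19 mm behind it; y points along the fingers, x is the direction in which the jaws open and shut, and the axes are right-handed (so a half turn about y gives the same grasp; the last joint's range is limited). The gripper opens to 95 mm and grips with 3 to 60 N. Pads are 20 mm wide; open, the fingers measure 119 mm over their backs; the gripper's body (75 mm by 180 mm) begins 59 mm behind the grasp point.
Start: joints at [1.167, 0.491, 1.559, -0, 1.092, -0.106], TCP at [183.369, 597.514, 214.661] pointing down, gripper open.
Joint ranges: [-3.1, 3.1], [-0.84, 2.19], [0.05, 2.79], [-1.13, 4.28], [0.06, 2.93], [-2.69, 2.69]. Speed limits (rad/s): [2.22, 2.22, 2.79, 3.14, 3.14, 3.14].

### API

Orientations are given as [roll, pitch, yaw] about the fixed x, y, z axes, in that order (R = Rz(yaw) Ry(pitch) Rx(roll)).
In Python, from cell import env, vision, job gives the robot as it stands.
- The arm moves only by the shell command python3 -m crank 'ROWS' [OPENING]. ROWS is JSON, a list of rows, each a list of 6 numbers: the shift along the tool's x, y, z in mm, then the turn, a rotation vector about the tool's x, y, z in degrees. In form: [[x, y, z, rx, ry, rz], ...]. A call has 1 to 5 rows; each row is the pose to reach, as a shift and turn from the pose measured when the call began, along the tool's axes at that moment; what a row does not reach only later rows make up. A row lasts 1/10 s, in which the tool goes at most 50 mm and 8.59 degrees, less where a joint would pass 70% of its speed; a pose out of reach is approached as far as the arm can. A call with a gripper value outside its range is refused whole. OPENING is the opening, from 0 (shut) to 1 (fully open), set as the call begins (- or left out, the last holds). The fingers move at their own pace and stop on an object; the grip force is fixed at half the most. Time passes only in rows, so rows that repeat a pose let the fingers close. It gives the time, the measured TCP pose, the force and the opening at its end, in the units of the state.
- env.state(): the state, without advancing time (a new reading comes with each control period).
- vision.read_camera(name): name is "scene" or "top"; returns (picture, depth): 480x640x3 uint8, blue, green, red; 480x640 float32, mm along the optical axis (not along the pixel's ray), 0 where there is no reading.
- vision.calibration(name): a dict with "vertical_fov" (degrees; the focal length in pixels is half the picture's height over the tangent of half this angle, whatever the lens; pixels are square), "cx", "cy" (the principal point, pixels), "dist" ([k1, k2, p1, p2, k3] as OpenCV has them; the pictures are not rectified), "pose" (4x4, takes a point from camera to world coordinates). Camera axes: x right, y down, z forward; pixel columns grow to the right and rows downward; lengths in mm; the calibration is good to about 2 mm. A picture is of the moment at which its call begins. calibration takes no time and is no camera call.
- job.job_done(): hands the job in, once; it reports no verdict.
The state is a dict: "t": time; "joints": joint angles; "qvel": joint speeds; "tau": joint torques, N m; "eef_pos": TCP position; "tcp_rot": TCP orientation; "ft_force": force on the tool from outside, world axes, zero at the start; "moment": the same for the moment, N m; "opening": opening from 0.0 (shut) to 1.0 (fully open).
Only numpy, scipy, OpenCV 4.12 (cv2) and the standard library are available. Lean on these libraries where they do the work, as an engineer would, in place of code of your own. Each camera call takes 0.05 s, during which the arm holds its last target.

### The job

Turn the hexagonal aluminium block over until the face with the round pocket is on top, and lay it in the nest on the base plate, touching both the long fence and the end stop. Then swing the keeper arm fully over the block and let go, leaving the other things on the bench where they are.

Things in the scene. Friction and masses are not known exactly. Their poses are not given: they have to be found in the camera images.
- block: Loose aluminium hexagonal block, 44 mm across flats, 50.8 across corners (each flat 25.4 wide), 100 mm long, about 0.45 kg, dark bore on both ends. Origin at its very centre (22 mm above what it lies on); x runs along its length, z points out of the face with the pocket. It starts lying flat on the bench at any yaw, pocket two flats from the top. Either end may go to the stop.
- pocket (a point): Middle of the round dark 18 mm pocket in one face of the block, 22 mm from the block's axis (+z of the block). At the start this face looks sideways and down, on either side.
- groove (a point): Middle of the face opposite the pocket (-z of the block), which carries one long narrow dark groove along the block; the other four faces are plain. At the start it is one flat from the top. Rolling the block two flats towards the groove's side, so that the groove goes under, brings the pocket on top.
- nest: Fixed dark steel fixture, origin on the bench under the middle of the seat. Base plate 6 mm thick, spanning x -60..60, y -105..65 mm; on it a long fence along y on the +x side and an end stop on the -y side; open towards -x, +y and up. Behind the end stop, at x = 0, y = -80 mm, stands the keeper's post, 20 mm thick, top 54 mm above the bench.
- fence (a point): Foot of the fence's inner face, at x = 25.4, y = 0 of the nest, on the base plate. The fence is 15 mm thick, spans y -62..50 mm and its top is 34 mm above the bench.
- stop (a point): Foot of the end stop's inner face, at x = 0, y = -50 of the nest, on the base plate. The stop is 12 mm thick, spans x -15..25 mm and its top is 34 mm above the bench.
- seat (a point): The point where the centre of the block must be when it is home in the nest: 28 mm above the bench, 25.4 mm (half the width across corners) from the fence's inner face and 50 mm from the end stop's. Its axes are the nest's; the block's length lies along y.
- keeper (a joint): Angle of the keeper arm about its upright pivot, rad. 0: fully over the block, against its stop, the arm pointing along the nest's +y, 4 mm above the block's top. Seen from above it grows clockwise as it opens (1.57: pointing to the nest's +x), up to 2.6; starts between 1.4 and 2.3. Light friction (0.04 N m), stays where it is left.
- keeper_pivot (a point): On the keeper's pivot axis, at mid-thickness of the arm, 59 mm above the bench. The aluminium arm is 22 mm wide, 10 mm thick (54 to 64 mm above the bench) and reaches 66 mm from the pivot.
- keeper_knob (a point): On the axis of the upright black knob near the arm's end, 12 mm thick, 36 mm tall (64 to 100 mm above the bench), 56 mm from the pivot axis. This point is 84 mm above the bench; it swings with the arm.
- nut: Bystander: loose dark steel hexagon nut, 30 mm across flats, 16 mm high, origin under its centre, between block and nest.
- gear_blank: Bystander: loose stepped steel disc, 40 mm wide, 26 mm high, origin under its centre, between block and nest.
- tin: Bystander: loose round tin, 72 mm wide, 75 mm high, origin under its centre, beyond the block.
There are look-alikes about, which are no part of the job. Of the things that look like the block, take the one that is nearest to the robot's base at the start.

How it is judged (in metres and radians):
At the end, for the whole second after the job is handed in: The block lies at rest on the nest's base plate with the pocket face on top (within 0.08 rad of level), its centre within 4 mm of the seat along the nest's x and y and 3 mm in height, its length within 0.06 rad of the fence, and the keeper is swung over it to within 0.15 rad of its stop (angle between block's own z axis and vertical below 0.08 rad and angle between the x axis of block and the y axis of nest, either way round below 0.06 rad and x of block in the frame of seat between -0.004 and 0.004 m and y of block in the frame of seat between -0.004 and 0.004 m and z of block in the frame of seat between -0.003 and 0.003 m and value of joint keeper below 0.15 rad and linear speed of block below 0.01 m/s); the robot touches nothing.
It fails at once if the nut, the gear blank or the tin is pushed more than 30 mm from its place (distance of any of nut, gear_blank, tin from where it was at the start of the episode above 0.03 m).
It also fails if it takes over 72 s, if anything falls off the work surface, if the arm or the gripper's body presses on something with over 40 N, if the wrist force passes 120 N, or if a joint passes its speed limit or range.

## Working session

There is one attempt and no reset: what is moved stays moved. The work goes in short steps, Python scripts to look and compute and a shell command to move; the robot and the scene stay as the last step left them, time stands still between calls to the robot, and variables do not carry over. Pictures are saved under pics/ and viewed, and the job is handed in when it is done.

```bash
ls; mkdir -p pics
python3 - <<'E'
from cell import env, vision, job
import cv2,numpy as np
print(env.state())
for n in("scene","top"):
    p,d=vision.read_camera(n); cv2.imwrite(f"pics/{n}0.png",p); np.save(f"pics/{n}0d.npy",d)
    c=vision.calibration(n); print(n,{k:(np.round(v,4).tolist()) for k,v in c.items()})
E
```

```text
pics
{'t': 0.0, 'joints': array([ 1.16742779e+00,  4.91544606e-01,  1.55946715e+00, -2.40885848e-05,
        1.09167131e+00, -1.05577513e-01]), 'qvel': array([-0.00071651, -0.00048442, -0.00059469, -0.00141942, -0.00041214,
       -0.00109487]), 'tau': array([-1.75575573e-03, -6.12655735e+01, -2.58175617e+01,  6.91220351e-02,
        4.82978951e-02, -8.04868773e-05]), 'eef_pos': array([183.2540767 , 597.27343494, 214.06493662]), 'tcp_rot': array([-1.57070266e+00,  1.08659037e-03,  1.27301647e+00]), 'ft_force': array([-0.46605427, -0.48193019,  0.52880415]), 'moment': array([0.02116294, 0.0056455 , 0.00308284]), 'opening': 1.0004744418281997}
scene {'vertical_fov': 55.9273, 'cx': 313.6784, 'cy': 235.0178, 'dist': [-0.0167, 0.0, 0.0, 0.0, 0.0], 'pose': [[0.8717, 0.3516, -0.3414, 982.5923], [0.4899, -0.6435, 0.5881, -407.0029], [-0.0129, -0.6799, -0.7332, 889.987], [0.0, 0.0, 0.0, 1.0]]}
top {'vertical_fov': 44.1378, 'cx': 319.5491, 'cy': 232.5492, 'dist': [-0.0309, 0.0, 0.0, 0.0, 0.0], 'pose': [[-0.0261, -0.9944, 0.1023, 436.8888], [-0.9996, 0.0246, -0.016, 254.055], [0.0134, -0.1027, -0.9946, 1499.9851], [0.0, 0.0, 0.0, 1.0]]}
```

View pics/scene0.png

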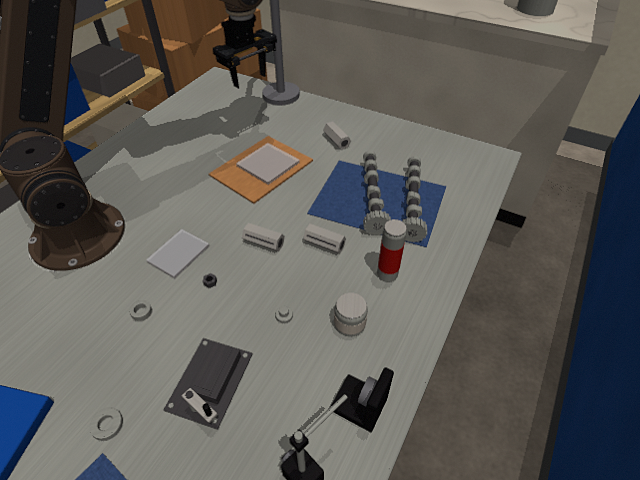

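View pics/top0.png

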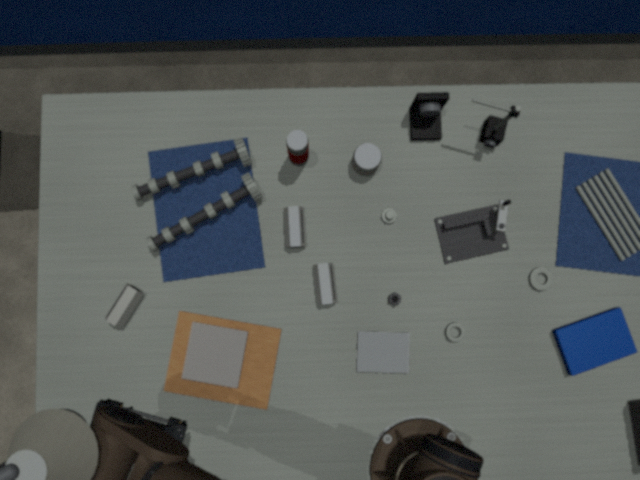

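```bash
cat > h.py <<'E'
import numpy as np,cv2
from cell import env,vision,job
C={n:vision.calibration(n) for n in("scene","top")}
def K(n):
    c=C[n]; f=240/np.tan(np.radians(c["vertical_fov"])/2)
    return np.array([[f,0,c["cx"]],[0,f,c["cy"]],[0,0,1]])
def ray(n,uv):
    c=C[n]; q=cv2.undistortPoints(np.array(uv,float).reshape(-1,1,2),K(n),np.array(c["dist"])).reshape(-1,2)
    P=np.array(c["pose"]); d=np.c_[q,np.ones(len(q))]@P[:3,:3].T
    return P[:3,3],d
def plane(n,uv,z):
    o,d=ray(n,uv); return o+d*((z-o[2])/d[:,2])[:,None]
def proj(n,X):
    P=np.linalg.inv(np.array(C[n]["pose"])); X=np.array(X,float).reshape(-1,3)
    r,_=cv2.Rodrigues(P[:3,:3]); return cv2.projectPoints(X,r,P[:3,3],K(n),np.array(C[n]["dist"]))[0].reshape(-1,2)
def tri(a,b):
    o1,d1=ray("scene",a);o2,d2=ray("top",b);d1=d1[0];d2=d2[0]
    s=np.linalg.lstsq(np.c_[d1,-d2],o2-o1,rcond=None)[0]
    p,q=o1+s[0]*d1,o2+s[1]*d2
    return (p+q)/2,np.linalg.norm(p-q)
def crop(img,x0,x1,y0,y1,k,fn):
    cv2.imwrite(fn,cv2.resize(img[y0:y1,x0:x1],None,fx=k,fy=k,interpolation=cv2.INTER_CUBIC))
E
python3 - <<'E'
from h import *
s=cv2.imread("pics/scene0.png");t=cv2.imread("pics/top0.png")
a=cv2.resize(s[215:265,230:300],None,fx=6,fy=6,interpolation=2)
b=cv2.resize(t[255:315,290:360],None,fx=6,fy=6,interpolation=2)
c=np.zeros((360,840,3),np.uint8);c[:300,:420]=a;c[:,420:]=b*1
cv2.imwrite("pics/blk0.png",c[:, :800])
a=cv2.resize(s[325:435,155:265],None,fx=3.6,fy=3.6,interpolation=2)
b=cv2.resize(np.clip(t[190:270,425:525]*1.7,0,255).astype(np.uint8),None,fx=4,fy=4,interpolation=2)
c=np.zeros((400,800,3),np.uint8);c[:396,:396]=a;c[:320,400:]=b
cv2.imwrite("pics/nest0.png",c)
E
```

```text
(no output)
```

View pics/blk0.png

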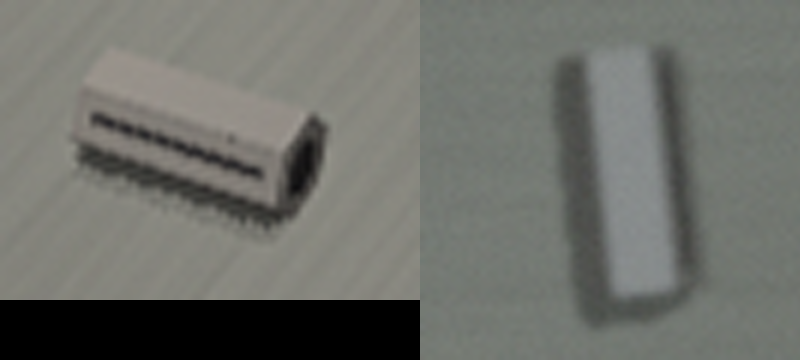

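View pics/nest0.png

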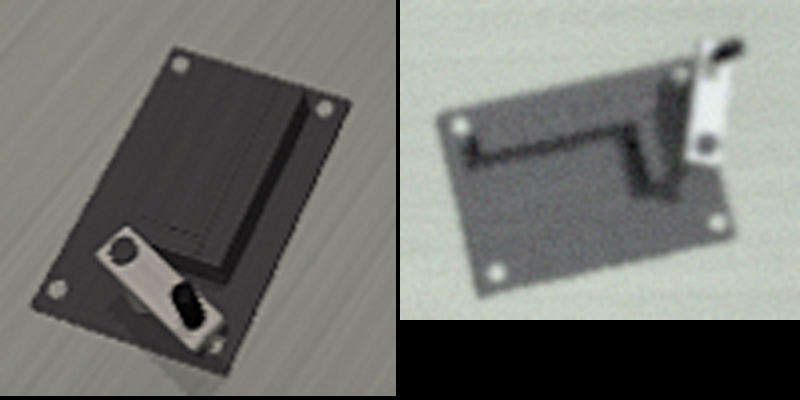

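Run:
```python
from h import *
s=cv2.imread("pics/scene0.png");t=cv2.imread("pics/top0.png")
def quad(img,x0,x1,y0,y1,th,n,z):
    g=cv2.cvtColor(img,6)[y0:y1,x0:x1]
    m=(g<th).astype(np.uint8); m=cv2.morphologyEx(m,cv2.MORPH_CLOSE,np.ones((5,5)));m=cv2.morphologyEx(m,cv2.MORPH_OPEN,np.ones((7,7)))
    c=max(cv2.findContours(m,0,1)[0],key=cv2.contourArea)
    h=cv2.convexHull(c)
    q=h
    e=1
    while len(q)>4: q=cv2.approxPolyDP(h,e,True);e+=.5
    q=q.reshape(-1,2)+[x0,y0]
    X=plane(n,q,z); print(n,q.tolist(),X.round(1).tolist(),[round(float(np.linalg.norm(X[i]-X[i-1])),1) for i in range(len(X))])
print(cv2.cvtColor(s,6)[350:420:15,150:270:8]);print(cv2.cvtColor(t,6)[200:265:10,430:520:6])
for th in(75,90):quad(s,150,270,325,440,th,"scene",6)
for th in(85,100):quad(t,425,520,190,270,th,"top",6)
# hand-read corners
for n,q in(("scene",[(203.6,338),(252.8,352.8),(218.3,429.4),(163.9,410.3)]),("top",[(434.2,218.3),(445,264.2),(508.5,249)])):
    X=plane(n,q,6);print(n,X.round(1).tolist(),[round(float(np.linalg.norm(X[i]-X[i-1])),1) for i in range(len(X))])
```

```text
[[135 134 132 135 137 137  57  59  60  59  58  57 118 129 130]
 [133 138 132 134 135  58  59  62  62  57  59  59  42 133 130]
 [134 136 136 138  59  60  59  62  59  58  60  59 131 135 133]
 [132 139 134  59 145  57 112  67  60  42  60 135 136 131 134]
 [138 134  49  59  61  49 160   6  97  57 131 130 131 132 131]]
[[119 116 120 117 118 119 116 117 115 114 118 112 121  55 112]
 [116 116 114 117 117 113 102  75  64  59  48  61 127 116 113]
 [116  64  76  65  63  58  62  60  53  52  39  53 136 112 111]
 [118  79  34  43  51  64  62  61  60  23  52  61 117 114 116]
 [113 112  66  65  64  64  63  59  66  54  52  60  61 112 116]
 [117 115  61  63  62  63  62  64  62  65  61  63  73 106 116]
 [116 119 107  85  67  87 110 119 119 119 117 119 118 119 116]]
scene [[202, 340], [249, 352], [218, 427], [166, 411]] [[509.5, -91.4, 6.0], [617.1, -65.0, 6.0], [656.2, -225.3, 6.0], [547.2, -250.8, 6.0]] [163.8, 110.8, 165.0, 111.9]
scene [[202, 340], [250, 352], [218, 427], [166, 411]] [[509.5, -91.4, 6.0], [619.0, -63.9, 6.0], [656.2, -225.3, 6.0], [547.2, -250.8, 6.0]] [163.8, 112.9, 165.6, 111.9]
top [[497, 206], [506, 249], [444, 262], [435, 219]] [[647.8, -227.2, 6.0], [536.7, -244.0, 6.0], [507.8, -83.5, 6.0], [618.1, -65.6, 6.0]] [164.3, 112.4, 163.1, 111.8]
top [[498, 205], [507, 250], [444, 262], [435, 218]] [[650.3, -229.9, 6.0], [534.1, -246.4, 6.0], [507.8, -83.5, 6.0], [620.6, -65.7, 6.0]] [166.9, 117.4, 165.1, 114.3]
scene [[509.4, -85.7, 6.0], [625.4, -62.5, 6.0], [659.5, -228.7, 6.0], [542.6, -251.8, 6.0]] [169.4, 118.3, 169.6, 119.1]
top [[619.9, -63.6, 6.0], [502.1, -85.7, 6.0], [536.5, -250.4, 6.0]] [204.6, 119.9, 168.3]
```

```bash
cat >> h.py <<'E'
def edge_line(img,p,q,r=4,lo=.08,hi=.92,n=30):
    g=cv2.GaussianBlur(cv2.cvtColor(img,6),(0,0),.8).astype(np.float32)
    p=np.array(p,float);q=np.array(q,float);t=(q-p)/np.linalg.norm(q-p);nn=np.array([-t[1],t[0]])
    o=np.arange(-r,r+.01,.25);pts=[]
    for a in np.linspace(lo,hi,n):
        c=p+a*(q-p);xy=(c+o[:,None]*nn).astype(np.float32)
        v=cv2.remap(g,xy[:,0].reshape(1,-1),xy[:,1].reshape(1,-1),cv2.INTER_LINEAR).ravel()
        d=np.abs(np.gradient(v))
        i=d.argmax()
        if d[i]>1.2: 
            w=d*(abs(o-o[i])<1.5);pts.append(c+nn*(w@o/w.sum()))
    pts=np.array(pts,np.float32)
    vx,vy,x,y=cv2.fitLine(pts,cv2.DIST_HUBER,0,.01,.01).ravel()
    return np.cross([x,y,1],[x+vx,y+vy,1])
def corners(img,q,r=4,**k):
    L=[edge_line(img,q[i],q[(i+1)%len(q)],r,**k) for i in range(len(q))]
    out=[]
    for i in range(len(q)):
        c=np.cross(L[i-1],L[i]);out.append(c[:2]/c[2])
    return np.array(out)
E
python3 - <<'E'
from h import *
s=cv2.imread("pics/scene0.png");t=cv2.imread("pics/top0.png")
for n,im,q in(("scene",s,[(203.6,338),(252.8,352.8),(218.3,429.4),(163.9,410.3)]),("top",t,[(434.2,218.3),(445,264.2),(508.5,249),(498,204)])):
    c=corners(im,q,3.5); X=plane(n,c,6)
    print(n,c.round(1).tolist(),X.round(1).tolist(),[round(float(np.linalg.norm(X[i]-X[i-1])),1) for i in range(4)],X.mean(0))
    for i in range(4):
        d=X[i]-X[i-1];print(np.degrees(np.arctan2(d[1],d[0])))
# block top face: scene crop (k6, off 230,215), top crop (k6, off 290,255, x-420)
for n,im,q in(("scene",s,[(230+110/6,215+48/6),(230+318/6,215+117/6),(230+282/6,215+150/6),(230+80/6,215+88/6)]),
              ("top",t,[(290+165/6,255+48/6),(290+232/6,255+48/6),(290+258/6,255+292/6),(290+190/6,255+298/6)])):
    c=corners(im,q,2); X=plane(n,c,44)
    print(n,c.round(1).tolist(),X.round(1).tolist(),[round(float(np.linalg.norm(X[i]-X[i-1])),1) for i in range(4)],X.mean(0))
    for i in range(4):
        d=X[i]-X[i-1];print(np.degrees(np.arctan2(d[1],d[0])))
# nut,gear,tin rough
for nm,a,b in(("nut",(209.5,280),(394,299)),("gear",(284,314),(389,216)),("tin",(351,300),(367,157))):
    print(nm,tri(a,b))
E
```

```text
scene [[202.7, 337.4], [252.9, 352.5], [217.6, 429.6], [162.3, 410.3]] [[506.8, -85.6, 6.0], [625.2, -61.9, 6.0], [658.5, -229.6, 6.0], [539.8, -253.3, 6.0]] [170.9, 120.7, 170.9, 121.1] [ 582.58108833 -157.60349247    6.        ]
101.12021087613563
11.296968534458932
-78.7678601866883
-168.69279142554473
top [[433.1, 217.9], [443.9, 264.0], [509.5, 249.0], [494.5, 204.3]] [[621.0, -60.8, 6.0], [502.7, -83.1, 6.0], [536.4, -252.9, 6.0], [652.4, -221.0, 6.0]] [163.3, 120.3, 173.2, 120.4] [ 578.11594556 -154.46784638    6.        ]
101.10889963222469
-169.32734478740366
-78.79566116351468
15.373814607548276
scene [[247.9, 221.8], [281.2, 234.2], [277.6, 239.8], [241.1, 231.2]] [[413.5, 229.8, 44.0], [514.4, 234.3, 44.0], [516.6, 213.2, 44.0], [417.7, 193.4, 44.0]] [36.6, 100.9, 21.1, 100.9] [465.55073215 217.66603284  44.        ]
96.50165668433009
2.5471809330418385
-84.03115071135892
-168.67417371519053
top [[316.9, 262.5], [327.7, 262.1], [332.9, 302.8], [321.8, 304.0]] [[512.7, 239.0, 44.0], [513.0, 212.4, 44.0], [413.2, 202.4, 44.0], [411.1, 229.8, 44.0]] [102.0, 26.7, 100.3, 27.5] [462.49798269 220.91940089  44.        ]
5.179452137066756
-89.2259834800205
-174.28374002640444
94.45276650639704
nut (array([418.88984296,  47.96664415,   5.17282119]), np.float64(2.449920221291879))
gear (array([630.33886875,  52.93020458,   4.71897971]), np.float64(3.988398845470776))
tin (array([767.88017464, 111.87066399,  81.92225164]), np.float64(5.462286339096096))
```

```bash
cat >> h.py <<'E'
from scipy.spatial.transform import Rotation as Ro
def cur():
    s=env.state(); return s["eef_pos"],Ro.from_euler("xyz",s["tcp_rot"]),s
def down(yawdeg,tilt=0): # tool x at yaw, then rz tilt
    return Ro.from_euler("xyz",[-90,0,yawdeg],degrees=True)*Ro.from_euler("z",tilt,degrees=True)
def rel(p,R):
    p0,R0,_=cur(); d=R0.inv().apply(np.array(p)-p0); w=(R0.inv()*R).as_rotvec(degrees=True)
    print("row",d.round(1).tolist()+w.round(2).tolist(),"dist",round(float(np.linalg.norm(d)),1),"ang",round(float(np.linalg.norm(w)),1))
def show():
    p,R,s=cur();print("t",round(s["t"],2),"p",p.round(1),"rpy",np.degrees(s["tcp_rot"]).round(1),"j",s["joints"].round(2),"F",s["ft_force"].round(1),"o",round(float(s["opening"]),3))
E
python3 - <<'E'
from h import *
R=down(95.5,30);a=R.apply([0,1,0]);print(a,R.apply([1,0,0]))
c=np.array([463.3,220.2,22]);rel(c-100*a,R)
E
```

```text
[ 0.04792288 -0.4976981  -0.8660254 ] [-0.08300486  0.86203839 -0.5       ]
row [-232.1, 105.7, -359.2, -5.92, -22.04, 29.55] dist 440.5 ang 37.3
```

```bash
python3 -m crank '[[-52,24,-80,-1.3,-4.9,6.6],[-103,47,-160,-2.6,-9.8,13.1],[-155,70,-239,-4,-14.7,19.7],[-180,82,-279,-4.6,-17.1,23],[-180,82,-279,-4.6,-17.1,23]]' 0.57
python3 - <<'E'
from h import *
show();R=down(95.5,30);a=R.apply([0,1,0]);c=np.array([463.3,220.2,22]);rel(c-100*a,R)
E
```

```text
t: 0.6
eef_pos: [340.1, 410.9, 152.9]
tcp_rot: [-1.589, 0.411, 1.575]
ft_force: [0.8, -0.1, -0.5]
opening: 0.632
t 0.6 p [340.1 410.9 152.9] rpy [-91.   23.6  90.3] j [ 0.89  0.57  1.66 -0.29  1.23 -0.55] F [ 0.8 -0.1 -0.5] o 0.632
row [-111.9, 99.2, -116.0, -1.34, -4.73, 6.38] dist 189.3 ang 8.1
```

```bash
python3 -m crank '[[-28,25,-29,-0.4,-1.2,1.6],[-56,50,-58,-0.8,-2.4,3.2],[-84,75,-87,-1.1,-3.6,4.8],[-112,99,-116,-1.3,-4.7,6.4],[-112,99,-116,-1.3,-4.7,6.4]]' 0.57
python3 - <<'E'
from h import *
show();R=down(95.5,30);a=R.apply([0,1,0]);c=np.array([463.3,220.2,22]);rel(c-100*a,R);rel(c-30*a,R);rel(c,R)
s,_=vision.read_camera("scene");t,_=vision.read_camera("top")
a=cv2.resize(s[150:300,180:340],None,fx=2.5,fy=2.5,interpolation=2)
b=cv2.resize(t[200:350,240:400],None,fx=2.5,fy=2.5,interpolation=2)
cv2.imwrite("pics/app1.png",np.hstack([a,b]))
E
```

```text
t: 1.1
eef_pos: [460.3, 266.3, 107.2]
tcp_rot: [-1.567, 0.527, 1.664]
ft_force: [0.3, 0.0, -0.8]
opening: 0.569
t 1.1 p [460.3 266.3 107.2] rpy [-89.8  30.2  95.4] j [ 0.62  0.63  1.75 -0.51  1.1  -0.73] F [ 0.3  0.  -0.8] o 0.569
row [2.6, -3.1, 1.4, -0.27, -0.12, -0.17] dist 4.3 ang 0.3
row [2.8, 66.9, 1.1, -0.27, -0.12, -0.17] dist 66.9 ang 0.3
row [2.9, 96.9, 1.0, -0.27, -0.12, -0.17] dist 96.9 ang 0.3
```

View pics/app1.png

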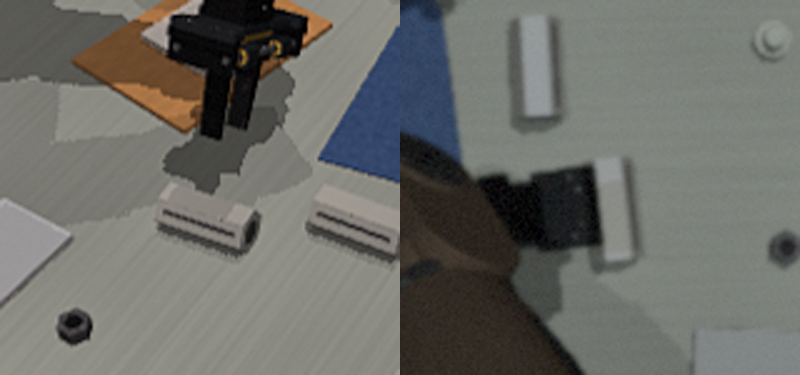

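The gripper leans from the block's far (+y) side, aligned with the block (scene crop ~(210,215)); its fingers are clear of everything.

```bash
python3 -m crank '[[2.8,35,1,-0.3,-0.1,-0.2],[2.8,60,1,-0.3,-0.1,-0.2],[2.8,78,1,-0.3,-0.1,-0.2],[2.8,92,1,-0.3,-0.1,-0.2],[2.8,96,1,-0.3,-0.1,-0.2]]' 0.57
python3 - <<'E'
from h import *
show();R=down(95.5,30);a=R.apply([0,1,0]);c=np.array([463.3,220.2,22]);rel(c,R)
s,_=vision.read_camera("scene");t,_=vision.read_camera("top")
a=cv2.resize(s[190:270,210:310],None,fx=4,fy=4,interpolation=2)
b=cv2.resize(t[240:320,280:380],None,fx=4,fy=4,interpolation=2)
cv2.imwrite("pics/app2.png",np.hstack([a,b]))
E
```

```text
t: 1.7
eef_pos: [461.2, 223.9, 23.1]
tcp_rot: [-1.572, 0.521, 1.668]
ft_force: [0.3, 0.0, 0.7]
opening: 0.573
t 1.7 p [461.2 223.9  23.1] rpy [-90.1  29.9  95.6] j [ 0.56  0.73  1.86 -0.61  0.89 -0.64] F [0.3 0.  0.7] o 0.573
row [-2.8, 2.9, -1.7, 0.12, 0.04, 0.14] dist 4.4 ang 0.2
```

View pics/app2.png

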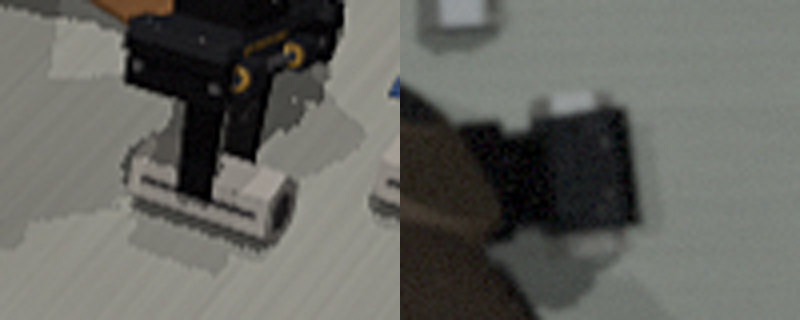

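The front finger stands on the groove face (centre of the crop) and straddles the block. I'll correct the small offset and close.

```bash
python3 -m crank '[[-2.8,1.5,-1.7,0,0,0],[-2.8,2.9,-1.7,0,0,0]]'; python3 -m crank '[[0,0,0,0,0,0],[0,0,0,0,0,0],[0,0,0,0,0,0],[0,0,0,0,0,0]]' 0.3;  python3 - <<'E'
from h import *
show()
E
```

```text
t: 2.0
eef_pos: [464.2, 220.9, 23.5]
tcp_rot: [-1.575, 0.52, 1.667]
ft_force: [-0.5, -0.2, 0.8]
opening: 0.571
t: 2.4
eef_pos: [464.4, 221.2, 23.7]
tcp_rot: [-1.576, 0.52, 1.666]
ft_force: [-0.6, 3.8, 3.2]
opening: 0.462
t 2.4 p [464.4 221.2  23.7] rpy [-90.3  29.8  95.5] j [ 0.55  0.73  1.86 -0.61  0.89 -0.64] F [-0.6  3.8  3.2] o 0.462
```

```bash
python3 -m crank '[[-10,-17,0,0,0,0],[-20,-35,0,0,0,0],[-20,-35,0,0,0,-8],[-20,-35,0,0,0,-16],[-20,-35,0,0,0,-24]]'; python3 -m crank '[[0,0,0,0,0,-8],[0,0,0,0,0,-16],[0,0,0,0,0,-24],[0,0,0,0,0,-32],[0,0,0,0,0,-36]]';  python3 - <<'E'
from h import *
show();R=down(95.5,-30)
rel([465,218,62],R); rel([465,218,22],R)
s,_=vision.read_camera("scene");t,_=vision.read_camera("top")
a=cv2.resize(s[180:260,210:310],None,fx=4,fy=4,interpolation=2)
b=cv2.resize(t[240:320,280:380],None,fx=4,fy=4,interpolation=2)
cv2.imwrite("pics/r1.png",np.hstack([a,b]))
E
```

```text
t: 2.9
eef_pos: [464.2, 221.5, 64.3]
tcp_rot: [-1.577, 0.096, 1.669]
ft_force: [-1.5, 0.5, -5.1]
opening: 0.458
t: 3.4
eef_pos: [463.2, 221.5, 64.1]
tcp_rot: [-1.571, -0.47, 1.673]
ft_force: [-1.4, 1.1, -4.4]
opening: 0.459
t 3.4 p [463.2 221.5  64.1] rpy [-90.  -26.9  95.8] j [ 0.07  0.58  2.06  0.8   0.68 -2.28] F [-1.4  1.1 -4.4] o 0.459
row [-4.2, 0.2, -1.4, -0.12, 0.29, -3.07] dist 4.4 ang 3.1
row [-22.3, 35.8, -1.4, -0.12, 0.29, -3.07] dist 42.3 ang 3.1
```

View pics/r1.png

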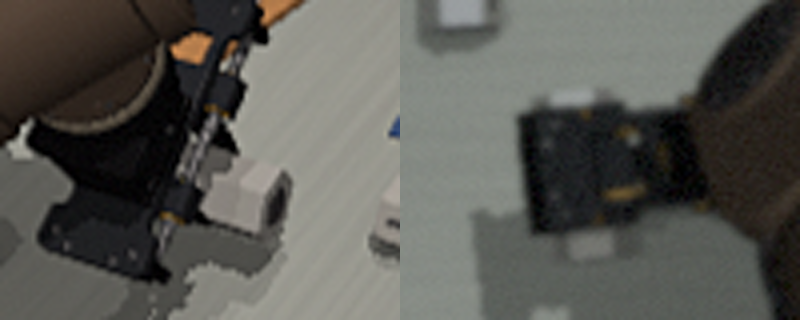

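Gripper is now leaning to the -y side with the block level in it (end bore at scene crop ~(275,200)). Lowering.

```bash
python3 -m crank '[[-11,15,-1,0,0.2,-3],[-17,26,-1,0,0.2,-3],[-20,31.5,-1,0,0.2,-3],[-21,33,-1,0,0.2,-3],[-21,33,-1,0,0.2,-3]]';  python3 - <<'E'
from h import *
show();R=down(95.5,-30)
rel([465,218,22],R)
E
```

```text
t: 4.0
eef_pos: [464.1, 216.4, 24.1]
tcp_rot: [-1.565, -0.519, 1.665]
ft_force: [-0.3, -0.6, -3.4]
opening: 0.458
t 4.0 p [464.1 216.4  24.1] rpy [-89.7 -29.8  95.4] j [ 0.03  0.67  2.08  0.94  0.66 -2.47] F [-0.3 -0.6 -3.4] o 0.458
row [0.2, 2.6, -1.0, -0.27, -0.1, -0.24] dist 2.8 ang 0.4
```

```bash
python3 -m crank '[[-0.5,0.9,0,0,0,0],[-1,1.7,0,0,0,0],[-1,1.7,0,0,0,0]]'
```

```text
t: 4.3
eef_pos: [464.1, 216.9, 23.4]
tcp_rot: [-1.566, -0.52, 1.666]
ft_force: [-3.0, -2.7, 10.3]
opening: 0.458
```

```bash
python3 -m crank '[[0,0,0,0,0,0],[0,0,0,0,0,0],[0,-6,0,0,0,0],[0,-30,0,0,0,0],[0,-70,0,0,0,0]]' 0.57
python3 - <<'E'
from h import *
show()
s,_=vision.read_camera("scene");t,_=vision.read_camera("top")
a=cv2.resize(s[180:260,210:310],None,fx=4,fy=4,interpolation=2)
b=cv2.resize(t[240:320,280:380],None,fx=4,fy=4,interpolation=2)
cv2.imwrite("pics/r2.png",np.hstack([a,b]))
E
```

```text
t: 4.8
eef_pos: [466.8, 182.1, 83.9]
tcp_rot: [-1.562, -0.52, 1.665]
ft_force: [0.6, 0.2, 0.5]
opening: 0.572
t 4.8 p [466.8 182.1  83.9] rpy [-89.5 -29.8  95.4] j [-0.04  0.55  2.06  0.77  0.78 -2.33] F [0.6 0.2 0.5] o 0.572
```

View pics/r2.png

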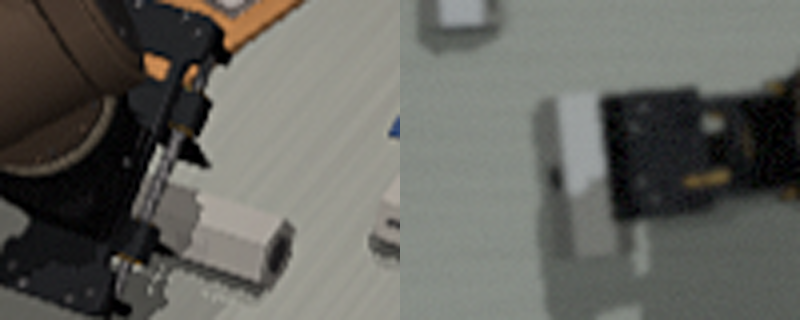

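Run:
```python
from h import *
R=down(95.5,30);a=R.apply([0,1,0]);c=np.array([464,216,22]);rel(c-90*a,R);rel(c+[0,0,110],down(95.5,0))
t=cv2.imread("pics/r2.png")
```

```text
row [76.3, 29.0, 2.1, 0.08, 0.01, 59.74] dist 81.6 ang 59.7
row [53.1, -21.2, 2.0, 0.07, 0.03, 29.74] dist 57.2 ang 29.7
```

```bash
python3 -m crank '[[10,-30,0.5,0,0,8],[25,-27,1,0,0,16],[40,-24,1,0,0,24],[54,-21,2,0,0,30],[58,-17,2,0,0,38]]';python3 -m crank '[[0,4,0,0,0,8],[0,8,0,0,0,16],[0,12,0,0,0,22],[0,12,0,0,0,22]]'
python3 - <<'E'
from h import *
show()
s,_=vision.read_camera("scene");t,_=vision.read_camera("top")
cv2.imwrite("pics/s3f.png",s);cv2.imwrite("pics/t3f.png",t)
a=cv2.resize(s[180:260,210:310],None,fx=4,fy=4,interpolation=2)
b=cv2.resize(t[240:320,280:380],None,fx=4,fy=4,interpolation=2)
cv2.imwrite("pics/r3.png",np.hstack([a,b]))
E
```

```text
t: 5.4
eef_pos: [463.5, 222.1, 131.5]
tcp_rot: [-1.571, 0.084, 1.667]
ft_force: [0.5, -0.4, 0.0]
opening: 0.572
t: 5.8
eef_pos: [462.7, 222.6, 117.9]
tcp_rot: [-1.568, 0.47, 1.671]
ft_force: [0.6, -0.9, -0.2]
opening: 0.573
t 5.8 p [462.7 222.6 117.9] rpy [-89.8  26.9  95.8] j [ 0.54  0.57  1.82 -0.5   1.02 -0.81] F [ 0.6 -0.9 -0.2] o 0.573
```

View pics/r3.png

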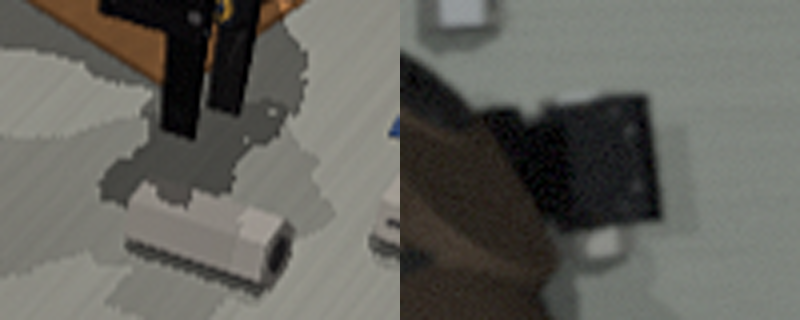

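Run:
```python
from h import *
R=down(95.5,30);a=R.apply([0,1,0]);c=np.array([464,216,22]);rel(c-70*a,R);rel(c,R)
```

```text
row [42.6, 19.3, -0.4, -0.04, 0.11, 3.34] dist 46.7 ang 3.3
row [38.5, 89.2, -0.5, -0.04, 0.11, 3.34] dist 97.1 ang 3.3
```

```bash
python3 -m crank '[[30,10,-0.4,0,0.1,3.3],[43,19,-0.4,0,0.1,3.3],[43,19,-0.4,0,0.1,3.3],[41,50,-0.4,0,0.1,3.3],[39,80,-0.4,0,0.1,3.3]]'
python3 - <<'E'
from h import *
show();R=down(95.5,30);a=R.apply([0,1,0]);c=np.array([464,216,22]);rel(c,R)
E
```

```text
t: 6.4
eef_pos: [464.0, 219.7, 30.5]
tcp_rot: [-1.572, 0.52, 1.666]
ft_force: [0.3, 0.4, -0.8]
opening: 0.572
t 6.4 p [464.  219.7  30.5] rpy [-90.1  29.8  95.5] j [ 0.55  0.72  1.86 -0.61  0.9  -0.65] F [ 0.3  0.4 -0.8] o 0.572
row [1.0, 9.2, 0.4, 0.04, -0.04, 0.22] dist 9.3 ang 0.2
```

```bash
python3 -m crank '[[1,5,0.4,0,0,0.2],[1,9,0.4,0,0,0.2],[1,9,0.4,0,0,0.2]]'; python3 -m crank '[[0,0,0,0,0,0],[0,0,0,0,0,0],[0,0,0,0,0,0],[0,0,0,0,0,0]]' 0.3;  python3 - <<'E'
from h import *
show()
E
```

```text
t: 6.7
eef_pos: [464.5, 216.0, 23.1]
tcp_rot: [-1.573, 0.522, 1.665]
ft_force: [-0.0, 0.1, 0.5]
opening: 0.57
t: 7.1
eef_pos: [465.0, 216.8, 24.0]
tcp_rot: [-1.575, 0.521, 1.664]
ft_force: [0.2, 3.7, 8.2]
opening: 0.458
t 7.1 p [465.  216.8  24. ] rpy [-90.3  29.9  95.4] j [ 0.55  0.73  1.87 -0.62  0.89 -0.64] F [0.2 3.7 8.2] o 0.458
```

```bash
python3 -m crank '[[-13,-22,0,0,0,0],[-33,-57,0,0,0,0],[-40,-69,0,0,0,-8],[-40,-69,0,0,0,-16],[-40,-69,0,0,0,-24]]'; python3 -m crank '[[0,0,0,0,0,-8],[0,0,0,0,0,-16],[0,0,0,0,0,-24],[0,0,0,0,0,-32],[0,0,0,0,0,-36]]';  python3 - <<'E'
from h import *
show();
o=np.array([576.8,-137.6,0]);y=np.radians(11.2);X=np.array([np.cos(y),np.sin(y),0]);Y=np.array([-np.sin(y),np.cos(y),0])
rel(o-10*X+15*Y+[0,0,110],down(11.2,-30))
t,_=vision.read_camera("top");s,_=vision.read_camera("scene")
a=cv2.resize(s[180:260,210:310],None,fx=4,fy=4,interpolation=2)
b=cv2.resize(t[240:320,280:380],None,fx=4,fy=4,interpolation=2)
cv2.imwrite("pics/r4.png",np.hstack([a,b]))
E
```

```text
t: 7.6
eef_pos: [464.9, 217.2, 104.8]
tcp_rot: [-1.578, 0.097, 1.667]
ft_force: [-0.8, -0.9, -5.8]
opening: 0.455
t: 8.1
eef_pos: [465.2, 217.2, 105.5]
tcp_rot: [-1.582, -0.536, 1.674]
ft_force: [0.1, 0.8, -3.7]
opening: 0.461
t 8.1 p [465.2 217.2 105.5] rpy [-90.7 -30.7  95.9] j [ 0.03  0.52  2.05  0.8   0.79 -2.28] F [ 0.1  0.8 -3.7] o 0.461
row [-298.9, -182.1, -65.4, -42.23, 73.02, 1.0] dist 356.1 ang 84.4
```

View pics/r4.png

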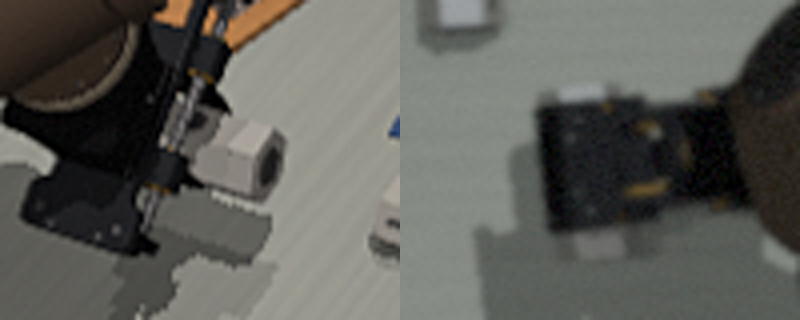

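```bash
python3 -m crank '[[-27,-17,-6,-3.8,6.6,0.1],[-54,-34,-12,-7.7,13.3,0.2],[-81,-50,-18,-11.5,19.9,0.3],[-109,-66,-24,-15.4,26.6,0.4],[-136,-83,-30,-19.2,33.2,0.5]]'
python3 - <<'E'
from h import *
show();
o=np.array([576.8,-137.6,0]);y=np.radians(11.2);X=np.array([np.cos(y),np.sin(y),0]);Y=np.array([-np.sin(y),np.cos(y),0])
rel(o-10*X+15*Y+[0,0,110],down(11.2,-30))
E
```

```text
t: 8.7
eef_pos: [509.7, 59.0, 106.4]
tcp_rot: [-1.572, -0.524, 0.992]
ft_force: [0.3, -0.5, -4.3]
opening: 0.461
t 8.7 p [509.7  59.  106.4] rpy [-90.1 -30.1  56.8] j [-0.28  0.47  2.15  1.01  0.6  -2.14] F [ 0.3 -0.5 -4.3] o 0.461
row [-105.6, -65.1, -146.2, -22.76, 39.49, 0.07] dist 191.7 ang 45.6
```

Finishing this lean at the nest would run joint 5 past its lower limit. Instead I'll go back, set the block down pocket-up, and regrip it with the opposite lean.

Run:
```python
from h import *
rel([465.2,217.2,70],down(95.5,-30))
```

```text
row [75.3, 85.5, 123.9, 19.43, -33.5, 0.03] dist 168.3 ang 38.7
```

```bash
python3 -m crank '[[15,17,25,3.9,-6.7,0],[30,34,50,7.8,-13.4,0],[45,51,74,11.6,-20.1,0],[60,68,99,15.5,-26.8,0],[75,85,124,19.4,-33.5,0]]'
python3 - <<'E'
from h import *
show();rel([465.2,217.2,24.5],down(95.5,-30))
E
```

```text
t: 9.2
eef_pos: [464.2, 218.2, 70.0]
tcp_rot: [-1.57, -0.521, 1.672]
ft_force: [0.1, 0.1, -3.8]
opening: 0.457
t 9.2 p [464.2 218.2  70. ] rpy [-90.  -29.8  95.8] j [ 0.04  0.58  2.06  0.84  0.73 -2.34] F [ 0.1  0.1 -3.8] o 0.457
row [-23.6, 38.9, -0.9, -0.18, 0.27, -0.17] dist 45.5 ang 0.4
```

```bash
python3 -m crank '[[-10,18,-1,-0.2,0.3,-0.2],[-19,32,-1,-0.2,0.3,-0.2],[-23,38,-1,-0.2,0.3,-0.2],[-23.6,39,-1,-0.2,0.3,-0.2],[-24.2,40,-1,-0.2,0.3,-0.2]]'; python3 -m crank '[[0,0,0,0,0,0]]'
```

```text
t: 9.7
eef_pos: [465.1, 217.4, 23.8]
tcp_rot: [-1.57, -0.524, 1.666]
ft_force: [-3.8, -1.6, 9.8]
opening: 0.459
t: 9.8
eef_pos: [465.4, 217.3, 24.4]
tcp_rot: [-1.571, -0.523, 1.667]
ft_force: [0.8, -0.7, -4.1]
opening: 0.461
```

```bash
python3 -m crank '[[-0.4,0.7,0,0,0,0],[-0.6,1,0,0,0,0]]'; python3 -m crank '[[0,0,0,0,0,0],[0,0,0,0,0,0],[0,-6,0,0,0,0],[0,-30,0,0,0,0],[0,-75,0,0,0,0]]' 0.57;python3 -m crank '[[10,-30,0.5,0,0,8],[25,-27,1,0,0,16],[40,-24,1,0,0,24],[54,-21,2,0,0,30],[58,-17,2,0,0,38]]'
python3 - <<'E'
from h import *
show()
s,_=vision.read_camera("scene");t,_=vision.read_camera("top")
cv2.imwrite("pics/s5f.png",s);cv2.imwrite("pics/t5f.png",t)
a=cv2.resize(s[180:260,210:310],None,fx=4,fy=4,interpolation=2)
b=cv2.resize(t[240:320,280:380],None,fx=4,fy=4,interpolation=2)
cv2.imwrite("pics/r5.png",np.hstack([a,b]))
R=down(95.5,30);a=R.apply([0,1,0]);c=np.array([465,216.5,22]);rel(c-70*a,R);rel(c,R)
E
```

```text
t: 10.0
eef_pos: [465.8, 217.1, 23.8]
tcp_rot: [-1.573, -0.523, 1.667]
ft_force: [-1.7, -4.4, 8.9]
opening: 0.457
t: 10.5
eef_pos: [468.1, 179.7, 88.2]
tcp_rot: [-1.568, -0.523, 1.666]
ft_force: [0.8, 0.6, 1.1]
opening: 0.571
t: 11.0
eef_pos: [462.6, 220.4, 133.4]
tcp_rot: [-1.568, 0.086, 1.667]
ft_force: [-0.2, -0.6, -0.1]
opening: 0.571
t 11.0 p [462.6 220.4 133.4] rpy [-89.9   4.9  95.5] j [ 0.36  0.45  1.9  -0.11  0.82 -1.23] F [-0.2 -0.6 -0.1] o 0.571
row [32.9, 47.1, -3.0, -0.18, 0.26, 25.08] dist 57.6 ang 25.1
row [3.2, 110.5, -3.1, -0.18, 0.26, 25.08] dist 110.6 ang 25.1
```

View pics/r5.png

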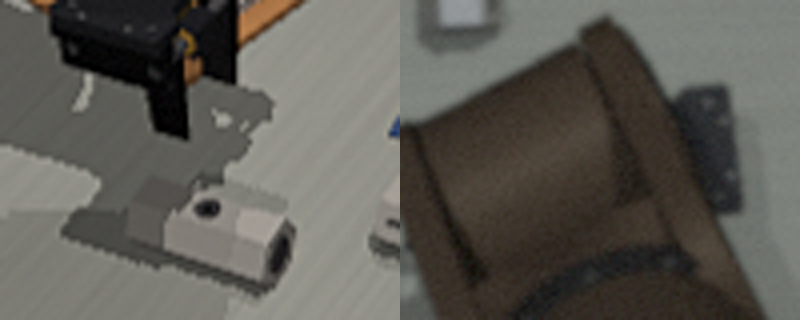

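The pocket is on top: a dark round spot at scene crop (207,208), which is pixel (261.8,232).

```bash
python3 - <<'E'
from h import *
print(plane("scene",[(261.75,232)],44))
E
python3 -m crank '[[8,10,-1,0,0,8],[20,25,-2,0,0,16],[33,40,-3,0,0.2,24],[33,47,-3,0,0.2,25],[18,78,-3,0,0.2,25]]'
python3 - <<'E'
from h import *
show();R=down(95.5,30);c=np.array([465,216.5,22]);rel(c,R)
E
```

```text
[[466.13054355 216.72945664  44.        ]]
t: 11.6
eef_pos: [463.7, 235.6, 53.3]
tcp_rot: [-1.568, 0.519, 1.671]
ft_force: [0.8, -0.3, -0.7]
opening: 0.569
t 11.6 p [463.7 235.6  53.3] rpy [-89.8  29.7  95.8] j [ 0.57  0.69  1.83 -0.57  0.96 -0.69] F [ 0.8 -0.3 -0.7] o 0.569
row [-1.1, 36.7, 0.5, -0.05, 0.23, 0.26] dist 36.7 ang 0.3
```

```bash
python3 -m crank '[[-1,18,0,0,0.2,0.3],[-1,30,0,0,0.2,0.3],[-1,36.5,0,0,0.2,0.3],[-1,36.5,0,0,0.2,0.3]]'; python3 -m crank '[[0,0,0,0,0,0],[0,0,0,0,0,0],[0,0,0,0,0,0],[0,0,0,0,0,0]]' 0.3;  python3 - <<'E'
from h import *
show()
o=np.array([576.8,-137.6,0]);y=np.radians(11.2);X=np.array([np.cos(y),np.sin(y),0]);Y=np.array([-np.sin(y),np.cos(y),0])
T=o-27*X+12*Y+[0,0,110];print(T)
rel(T,down(11.2,30))
E
```

```text
t: 12.0
eef_pos: [465.6, 216.0, 22.1]
tcp_rot: [-1.569, 0.524, 1.667]
ft_force: [0.5, -0.2, 0.6]
opening: 0.569
t: 12.4
eef_pos: [465.9, 216.4, 22.6]
tcp_rot: [-1.57, 0.523, 1.666]
ft_force: [0.0, 2.5, 3.4]
opening: 0.46
t 12.4 p [465.9 216.4  22.6] rpy [-90.   30.   95.5] j [ 0.54  0.74  1.86 -0.62  0.89 -0.64] F [0.  2.5 3.4] o 0.46
[ 547.98339859 -131.07286562  110.        ]
row [-350.1, 101.0, -48.6, 42.09, 73.0, -0.01] dist 367.6 ang 84.3
```

```bash
python3 -m crank '[[-20,-35,0,0,0,0],[-42,-74,0,0,0,0],[-42,-74,0,0,0,0]]'
python3 - <<'E'
from h import *
rel([547.98,-131,110],down(11.2,30))
E
```

```text
t: 12.7
eef_pos: [467.2, 218.1, 111.9]
tcp_rot: [-1.577, 0.52, 1.663]
ft_force: [1.6, 0.6, -4.4]
opening: 0.466
row [-307.2, 178.4, -47.0, 42.23, 72.94, 0.39] dist 358.3 ang 84.3
```

```bash
python3 -m crank '[[-30,18,-5,4.2,7.3,0],[-61,36,-9,8.4,14.6,0],[-92,54,-14,12.7,21.9,0.1],[-123,71,-19,16.9,29.2,0.2],[-154,89,-24,21.1,36.5,0.2]]'
python3 - <<'E'
from h import *
show();rel([547.98,-131,110],down(11.2,30))
E
```

```text
t: 13.2
eef_pos: [508.0, 42.2, 110.2]
tcp_rot: [-1.573, 0.521, 0.924]
ft_force: [0.4, -0.5, -4.3]
opening: 0.459
t 13.2 p [508.   42.2 110.2] rpy [-90.1  29.9  52.9] j [ 0.14  0.63  1.73 -0.39  1.19 -0.56] F [ 0.4 -0.5 -4.3] o 0.459
row [-98.9, 57.3, -136.2, 20.93, 36.18, 0.16] dist 177.8 ang 41.8
```

```bash
python3 -m crank '[[-20,11.5,-27,4.2,7.2,0],[-40,23,-54,8.4,14.5,0],[-59,34,-82,12.6,21.7,0.1],[-79,46,-109,16.7,29,0.2],[-99,57,-136,20.9,36.2,0.2]]'
python3 - <<'E'
from h import *
show();rel([547.98,-131,60],down(11.2,30))
s,_=vision.read_camera("scene");t,_=vision.read_camera("top")
cv2.imwrite("pics/s6f.png",s);cv2.imwrite("pics/t6f.png",t)
a=cv2.resize(s[290:440,140:300],None,fx=2.5,fy=2.5,interpolation=2)
b=cv2.resize(t[160:310,390:550],None,fx=2.5,fy=2.5,interpolation=2)
cv2.imwrite("pics/r6.png",np.hstack([a,b]))
E
```

```text
t: 13.7
eef_pos: [547.7, -132.1, 108.9]
tcp_rot: [-1.571, 0.525, 0.189]
ft_force: [1.6, 0.4, -4.2]
opening: 0.46
t 13.7 p [ 547.7 -132.1  108.9] rpy [-90.   30.1  10.8] j [-0.25  0.73  1.51 -0.22  1.39 -0.35] F [ 1.6  0.4 -4.2] o 0.46
row [25.0, 42.1, 1.0, -0.15, -0.31, -0.11] dist 48.9 ang 0.4
```

View pics/r6.png

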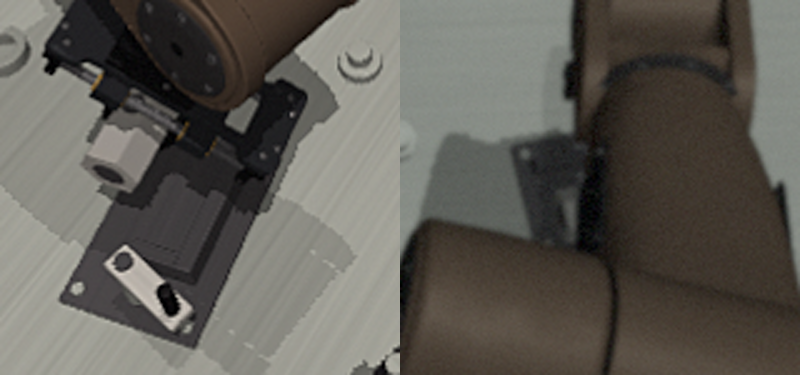

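```bash
python3 -m crank '[[12,20,0.5,0,-0.3,0],[24,42,0.5,0,-0.3,0],[29,50,0.5,0,-0.3,0],[33,57,0.5,0,-0.3,0],[34,59,0.5,0,-0.3,0]]'
python3 - <<'E'
from h import *
show();rel([547,-131,29],down(11.2,30))
E
```

```text
t: 14.3
eef_pos: [547.8, -135.0, 40.1]
tcp_rot: [-1.57, 0.525, 0.192]
ft_force: [-0.3, 1.0, -3.9]
opening: 0.461
t 14.3 p [ 547.8 -135.    40.1] rpy [-89.9  30.1  11. ] j [-0.25  0.82  1.54 -0.23  1.27 -0.32] F [-0.3  1.  -3.9] o 0.461
row [5.5, 9.6, 4.1, -0.17, -0.19, -0.08] dist 11.8 ang 0.3
```

```bash
python3 -m crank '[[3,5,3,0,-0.2,0],[5,8.5,4,0,-0.2,0],[5.5,9.5,4,0,-0.2,0],[5.5,9.5,4,0,-0.2,0]]'
```

```text
t: 14.7
eef_pos: [547.1, -131.0, 29.2]
tcp_rot: [-1.568, 0.525, 0.196]
ft_force: [-0.3, -0.6, -3.6]
opening: 0.459
```

```bash
python3 -m crank '[[0.4,0.7,0,0,0,0],[0.7,1.2,0,0,0,0],[0.7,1.2,0,0,0,0]]'
```

```text
t: 15.0
eef_pos: [547.3, -131.1, 28.6]
tcp_rot: [-1.568, 0.525, 0.196]
ft_force: [1.0, 1.0, 5.1]
opening: 0.461
```

```bash
python3 -m crank '[[0,0,0,0,0,0],[0,0,0,0,0,0],[0,-6,0,0,0,0],[0,-30,0,0,0,0],[0,-78,0,0,0,0]]' 0.55;python3 -m crank '[[-20,-40,0,0,0,-8],[-40,-80,0,0,0,-16],[-50,-120,0,0,0,-24],[-60,-140,0,0,0,-30]]' 0
python3 - <<'E'
from h import *
show()
s,_=vision.read_camera("scene")
cv2.imwrite("pics/s7f.png",s)
cv2.imwrite("pics/r7.png",cv2.resize(s[300:440,140:280],None,fx=4,fy=4,interpolation=2))
E
```

```text
t: 15.5
eef_pos: [584.3, -123.5, 95.1]
tcp_rot: [-1.565, 0.53, 0.196]
ft_force: [-0.1, 0.0, -0.2]
opening: 0.554
t: 15.9
eef_pos: [604.4, -120.7, 250.9]
tcp_rot: [-1.569, -0.004, 0.194]
ft_force: [-0.3, 0.2, 0.1]
opening: 0.27
t 15.9 p [ 604.4 -120.7  250.9] rpy [-89.9  -0.2  11.1] j [-0.31  0.44  1.54  0.    1.16 -0.5 ] F [-0.3  0.2  0.1] o 0.27
```

View pics/r7.png

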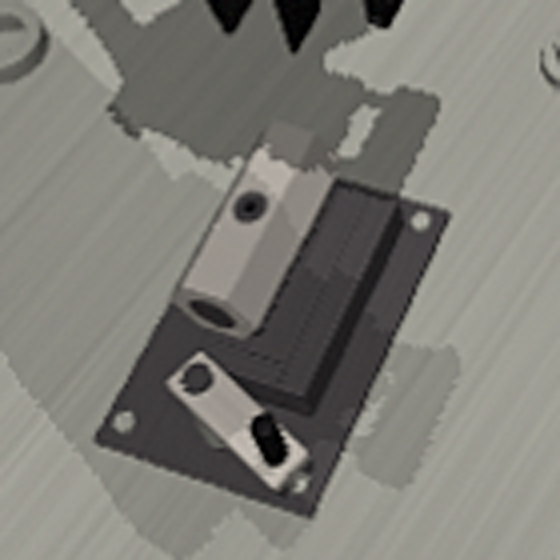

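```bash
cat >> h.py <<'E'
O=np.array([576.8,-137.6,0]);_y=np.radians(11.2);NX=np.array([np.cos(_y),np.sin(_y),0]);NY=np.array([-np.sin(_y),np.cos(_y),0])
def nest(x,y,z): return O+x*NX+y*NY+[0,0,z]
def tonest(p): d=np.array(p)-O; return np.array([d@NX,d@NY,d[2]])
E
python3 - <<'E'
from h import *
for n,q in (("pocket",(202.5,351.75)),): print(n,tonest(plane("scene",[q],50)[0]))
c=lambda x,y:(140+x/4,300+y/4)
print("knobtop",tonest(plane("scene",[c(263,422)],100)[0]),"pivot",tonest(plane("scene",[c(197,378)],64)[0]),
 "armend",tonest(plane("scene",[c(296,475)],64)[0]))
print("stop/fence top outer corner (40.4,-62,34) seen", tonest(plane("scene",[c(310,398)],34)[0]), "fence far outer top (40.4,50)",tonest(plane("scene",[c(402,197)],34)[0]),"inner far (25.4,50)",tonest(plane("scene",[c(337,178)],34)[0]))
print(tonest(cur()[0]));rel(nest(-82,8,120),down(11.2,0));rel(nest(-82,8,14),down(11.2,0))
E
```

```text
pocket [-23.25168048  14.33152952  50.        ]
knobtop [ 53.63300513 -99.88876982 100.        ] pivot [  0.75162727 -79.50426713  64.        ] armend [  66.01461637 -106.19116807   64.        ]
stop/fence top outer corner (40.4,-62,34) seen [ 45.53435444 -61.84427837  34.        ] fence far outer top (40.4,50) [43.32698338 50.92844255 34.        ] inner far (25.4,50) [ 5.83522354 50.56638071 34.        ]
[ 29.77884137  10.97857802 253.66877642]
row [-113.3, 132.4, -3.2, -0.01, -0.12, 0.66] dist 174.3 ang 0.7
row [-114.5, 238.4, -3.2, -0.01, -0.12, 0.66] dist 264.5 ang 0.7
```

```bash
python3 -m crank '[[-38,20,-1,0,0,0.6],[-76,50,-2,0,0,0.6],[-110,85,-3,0,0,0.6],[-114,130,-3,0,0,0.6],[-114,160,-3,0,0,0.6]]' 0
python3 - <<'E'
from h import *
show();print(tonest(cur()[0]));rel(nest(-82,8,14),down(11.2,0))
E
```

```text
t: 16.45
eef_pos: [492.8, -145.5, 90.6]
tcp_rot: [-1.57, 0.001, 0.193]
ft_force: [0.4, 0.4, 0.9]
opening: 0.002
t 16.45 p [ 492.8 -145.5   90.6] rpy [-89.9   0.1  11. ] j [-0.42  0.51  1.95  0.    0.68 -0.61] F [0.4 0.4 0.9] o 0.002
[-83.97127866   8.53372333  90.63126192]
row [2.1, 76.6, -0.6, -0.07, -0.16, -0.06] dist 76.7 ang 0.2
```

```bash
python3 -m crank '[[0,40,-0.5,0,0,0],[0,70,-0.5,0,0,0],[2,76,-0.5,0,0,0],[10,76,-0.5,0,0,0],[16,76,-0.5,0,0,0]]' 0
python3 - <<'E'
from h import *
show();print(tonest(cur()[0]));rel(nest(-45,8,14),down(11.2,0))
s,_=vision.read_camera("scene")
cv2.imwrite("pics/r8.png",cv2.resize(s[300:440,140:280],None,fx=4,fy=4,interpolation=2))
E
```

```text
t: 16.95
eef_pos: [510.0, -143.0, 15.9]
tcp_rot: [-1.571, -0.0, 0.193]
ft_force: [0.2, 0.1, 0.7]
opening: 0.005
t 16.95 p [ 510.  -143.    15.9] rpy [-90.  -0.  11.] j [-0.4   0.65  1.96  0.    0.53 -0.59] F [0.2 0.1 0.7] o 0.005
[-66.56073504   7.63794282  15.86855697]
row [21.6, 1.9, 0.4, -0.01, -0.16, 0.02] dist 21.6 ang 0.2
```

View pics/r8.png

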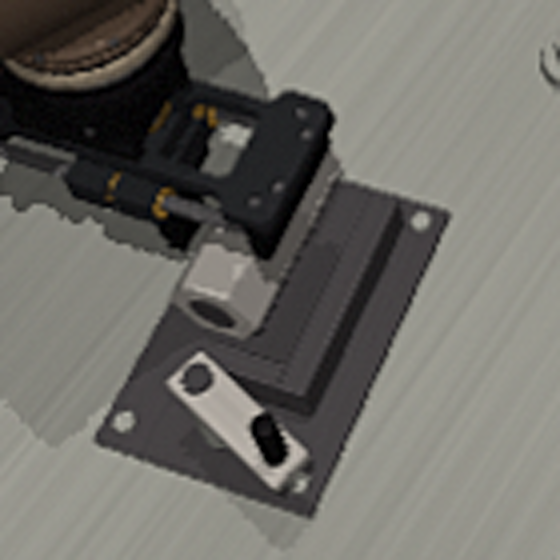

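```bash
python3 -m crank '[[0,0,4,0,0,0],[5,0,4,0,0,0],[10,0,4,0,0,0],[15,0,4,0,0,0],[20,0,4,0,0,0]]'
python3 - <<'E'
from h import *
show();print(tonest(cur()[0]))
E
```

```text
t: 17.5
eef_pos: [528.3, -135.1, 17.0]
tcp_rot: [-1.57, 0.002, 0.193]
ft_force: [-12.2, -2.4, 13.5]
opening: 0.006
t 17.5 p [ 528.3 -135.1   17. ] rpy [-90.    0.1  11.1] j [-0.37  0.66  1.92 -0.    0.56 -0.56] F [-12.2  -2.4  13.5] o 0.006
[-47.09111473  11.90707631  16.99128527]
```

Run:
```python
from h import *
s,_=vision.read_camera("scene")
cv2.imwrite("pics/r9.png",cv2.resize(s[300:440,140:280],None,fx=4,fy=4,interpolation=2));show()
```

```text
t 17.55 p [ 529.4 -135.    16.9] rpy [-90.    0.   11.1] j [-0.37  0.66  1.92 -0.    0.56 -0.56] F [-5.6  0.4  3.7] o 0.006
```

View pics/r9.png

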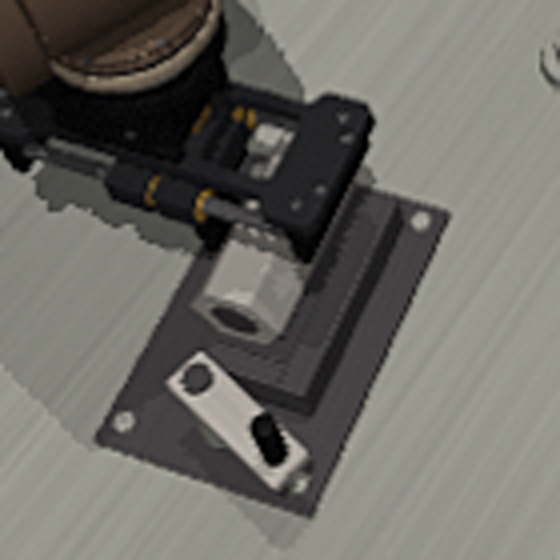

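Run:
```python
import cv2,numpy as np
a=cv2.imread("pics/r8.png")[220:360,150:300];b=cv2.imread("pics/r9.png")[220:360,170:320]
cv2.imwrite("pics/c9.png",cv2.resize(np.hstack([a,b]),None,fx=2.6,fy=2.6,interpolation=2))
```

```text
(no output)
```

View pics/c9.png

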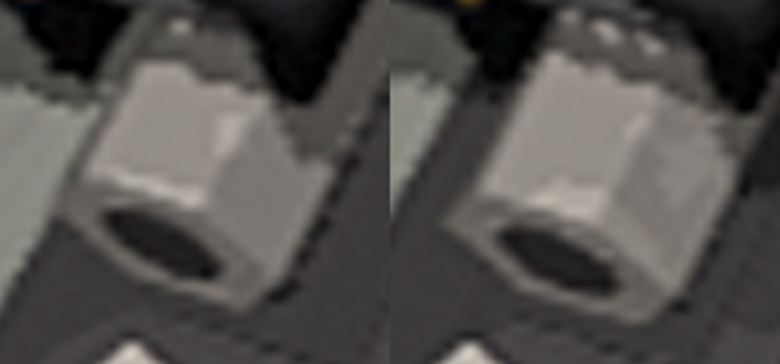

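```bash
python3 -m crank '[[2,0.4,0,0,0,0],[4,0.8,0,0,0,0],[6,1.2,0,0,0,0]]'; python3 -m crank '[[2,0.4,0,0,0,0],[3,0.6,0,0,0,0]]';python3 - <<'E'
from h import *
show();print(tonest(cur()[0]))
E
```

```text
t: 17.85
eef_pos: [533.8, -133.8, 16.5]
tcp_rot: [-1.57, 0.004, 0.194]
ft_force: [-13.3, -2.4, 16.2]
opening: 0.006
t: 18.05
eef_pos: [535.8, -133.1, 16.4]
tcp_rot: [-1.569, 0.006, 0.194]
ft_force: [-10.5, -3.4, 10.9]
opening: 0.003
t 18.05 p [ 535.8 -133.1   16.4] rpy [-89.9   0.3  11.1] j [-0.36  0.67  1.9  -0.    0.58 -0.55] F [-10.5  -3.4  10.9] o 0.003
[-39.3333667   12.38278518  16.42703247]
```

```bash
python3 -m crank '[[1,0,0,0,0,0],[2,0,0,0,0,0]]'; python3 -m crank '[[0.5,0,0,0,0,0],[1,0,0,0,0,0]]';python3 - <<'E'
from h import *
show();print(tonest(cur()[0]))
s,_=vision.read_camera("scene")
cv2.imwrite("pics/r10.png",cv2.resize(s[300:440,140:280],None,fx=4,fy=4,interpolation=2))
E
```

```text
t: 18.25
eef_pos: [537.5, -132.6, 16.7]
tcp_rot: [-1.568, 0.006, 0.194]
ft_force: [-3.2, -0.8, 0.4]
opening: 0.006
t: 18.45
eef_pos: [538.4, -132.4, 16.7]
tcp_rot: [-1.568, 0.007, 0.194]
ft_force: [-3.7, -1.0, 2.1]
opening: 0.005
t 18.45 p [ 538.4 -132.4   16.7] rpy [-89.9   0.4  11.1] j [-0.36  0.67  1.89 -0.    0.58 -0.55] F [-3.7 -1.   2.1] o 0.005
[-36.6252697   12.58420493  16.72284651]
```

View pics/r10.png

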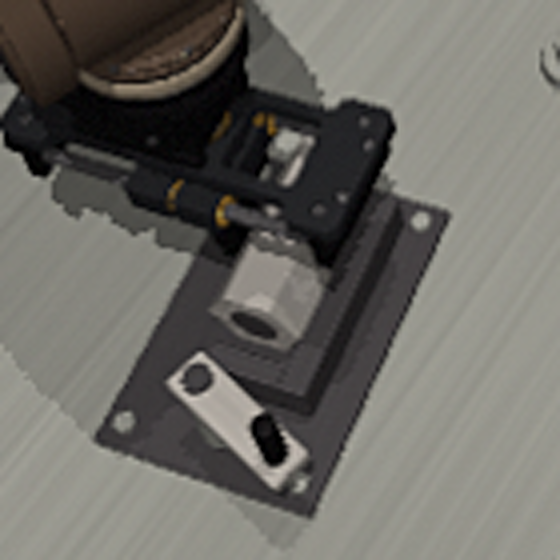

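```bash
for i in 1 2; do python3 -m crank '[[0.7,0,0,0,0,0],[1.4,0,0,0,0,0]]' | egrep 'pos|force'; done
```

```text
eef_pos: [539.8, -132.1, 16.7]
ft_force: [-3.4, 0.0, 1.6]
eef_pos: [540.9, -131.7, 16.6]
ft_force: [-8.1, -1.5, 3.3]
```

Run:
```python
from h import *
show();print(tonest(cur()[0]))
```

```text
t 18.9 p [ 540.9 -131.7   16.6] rpy [-89.8   0.4  11.1] j [-0.36  0.67  1.89 -0.    0.59 -0.55] F [-8.1 -1.5  3.3] o 0.002
[-34.03765003  12.72578092  16.59906363]
```

```bash
for i in 1 2; do python3 -m crank '[[0.6,0,0,0,0,0],[1.2,0,0,0,0,0]]' | egrep 'pos|force'; done
```

```text
eef_pos: [541.0, -131.5, 16.6]
ft_force: [-11.7, -5.6, 7.4]
eef_pos: [541.1, -131.4, 16.6]
ft_force: [-12.9, -6.1, 8.0]
```

```bash
python3 -m crank '[[1.5,0,0,0,0,0],[3,0,0,0,0,0],[3,0,0,0,0,0]]' | egrep 'pos|force'; python3 -m crank '[[-4,0,0,0,0,0],[-20,0,0,0,0,0],[-25,-50,0,0,0,0],[-25,-100,0,0,0,0],[-20,-140,15,0,0,0]]'| egrep 'pos|force'
python3 - <<'E'
from h import *
s,_=vision.read_camera("scene")
cv2.imwrite("pics/r11.png",cv2.resize(s[300:440,140:280],None,fx=4,fy=4,interpolation=2))
show();print(tonest(cur()[0]));rel(nest(3,100,150),down(11.2));rel(nest(3,100,14),down(11.2))
E
```

```text
eef_pos: [541.1, -131.2, 16.6]
ft_force: [-19.7, -9.1, 13.2]
eef_pos: [522.2, -121.8, 159.6]
ft_force: [0.5, 0.3, 0.3]
t 20.15 p [ 524.3 -120.   165.2] rpy [-89.9   0.5  11.2] j [-0.35  0.43  1.82 -0.    0.9  -0.54] F [1.4 1.9 5.9] o 0.003
[-48.03427249  27.44951558 165.21542405]
row [51.1, 14.9, 72.6, -0.09, -0.04, -0.52] dist 90.0 ang 0.5
row [52.3, 150.9, 72.4, -0.09, -0.04, -0.52] dist 175.3 ang 0.5
```

View pics/r11.png

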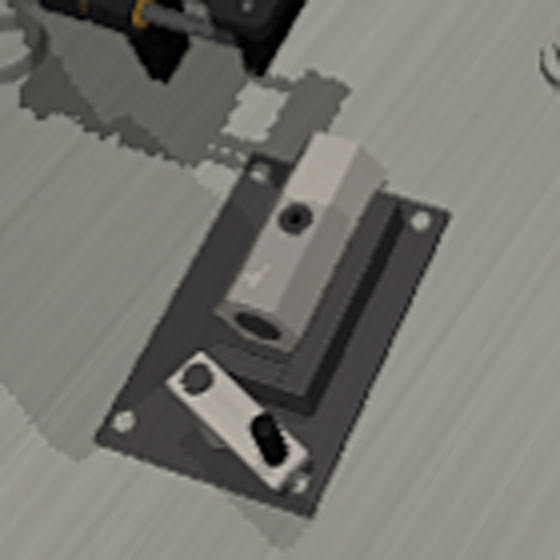

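```bash
python3 -m crank '[[20,5,30,0,0,-0.5],[45,12,65,0,0,-0.5],[52,40,75,0,0,-0.5],[52,90,75,0,0,-0.5],[52,130,74,0,0,-0.5]]'| egrep 'pos|force';  python3 - <<'E'
from h import *
print("pocket",tonest(plane("scene",[(214,354.25)],50)[0]))
show();print(tonest(cur()[0]));rel(nest(3.5,80,13),down(11.2))
E
```

```text
eef_pos: [560.4, -36.4, 33.2]
ft_force: [0.7, -0.6, -0.4]
pocket [ 1.90521019 16.51566883 50.        ]
t 20.65 p [560.4 -36.4  33.2] rpy [-89.9  -0.1  11.2] j [-0.18  0.65  1.88  0.    0.62 -0.38] F [ 0.7 -0.6 -0.4] o 0.004
[  3.51133974 102.42101246  33.15244868]
row [-0.1, 20.1, -22.4, -0.06, 0.04, 0.1] dist 30.1 ang 0.1
```

```bash
python3 -m crank '[[0,12,-4,0,0,0],[0,20,-12,0,0,0],[0,20,-20,0,0,0],[0,20,-26,0,0,0],[0,20,-30,0,0,0]]'| egrep 'pos|force';python3 -m crank '[[0,0,-2.5,0,0,0],[0,0,-5,0,0,0],[0,0,-5,0,0,0]]'| egrep 'pos|force'
```

```text
eef_pos: [566.9, -66.7, 14.5]
ft_force: [-0.8, 5.0, 3.7]
eef_pos: [568.3, -71.9, 15.3]
ft_force: [-0.3, 0.1, -0.7]
```

Run:
```python
from h import *
show();print(tonest(cur()[0]))
```

```text
t 21.45 p [568.3 -71.9  15.3] rpy [-90.   -0.3  11.2] j [-0.24  0.69  1.86  0.    0.59 -0.44] F [-0.3  0.1 -0.7] o 0.003
[ 4.39272258 66.09909557 15.27113762]
```

```bash
for i in 1 2 3; do python3 -m crank '[[0,0,-1,0,0,0],[0,0,-2,0,0,0]]' | egrep 'pos|force'; done
```

```text
eef_pos: [568.7, -73.8, 15.4]
ft_force: [-1.4, 4.4, 3.5]
eef_pos: [568.7, -75.2, 15.4]
ft_force: [-1.6, 15.1, 4.6]
eef_pos: [568.4, -75.3, 15.5]
ft_force: [-2.3, 24.3, 6.7]
```

```bash
python3 -m crank '[[0,0,6,0,0,0],[0,0,25,0,0,0],[0,-50,30,0,0,0],[0,-100,40,0,0,0],[0,-130,60,0,0,0]]'| egrep 'pos|force';  python3 - <<'E'
from h import *
s,_=vision.read_camera("scene")
cv2.imwrite("pics/s12.png",s);cv2.imwrite("pics/r12.png",cv2.resize(s[310:440,140:280],None,fx=4.5,fy=4.5,interpolation=2))
E
```

```text
eef_pos: [557.5, -17.4, 148.7]
ft_force: [0.9, 0.2, 0.2]
```

View pics/r12.png

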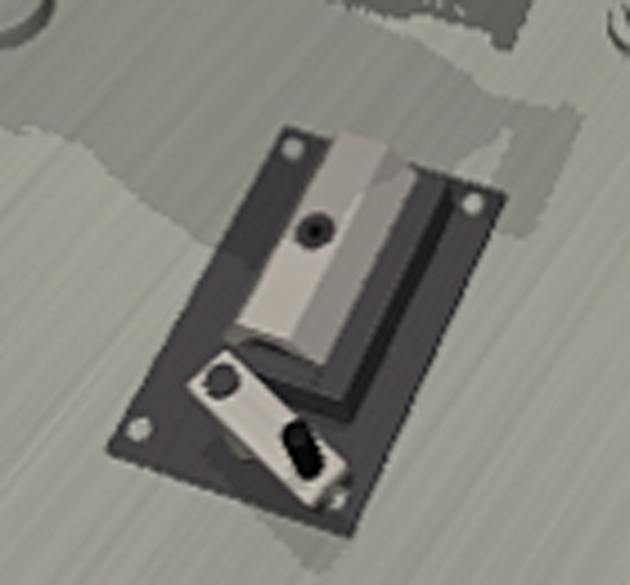

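Run:
```python
from h import *
s=cv2.imread("pics/s12.png")
c=corners(s,[(203.6,338),(252.8,352.8),(218.3,429.4),(163.9,410.3)],3.5);P=plane("scene",c,6)
ctr=P.mean(0); yv=(P[0]+P[1]-P[2]-P[3]);yv/=np.linalg.norm(yv);xv=(P[1]+P[2]-P[0]-P[3]);xv/=np.linalg.norm(xv)
print(np.degrees(np.arctan2(xv[1],xv[0])),np.degrees(np.arctan2(yv[1],yv[0]))-90)
o=ctr+20*yv;print("O",o)
def tn(p):d=p-o;return [round(float(d@xv),1),round(float(d@yv),1)]
g=cv2.cvtColor(s,6)[350:372,200:222];m=(g<95).astype(np.uint8);n,l,st,ce=cv2.connectedComponentsWithStats(m);print(st.tolist(),(ce+[200,350]).round(1).tolist())
for q in [(210,361.1)]: print("pocket",tn(plane("scene",[q],50)[0]))
k=lambda x,y:(140+x/4.5,310+y/4.5)
# top face corners guess
q=[k(340,130),k(388,147),k(293,343),k(240,320)]
for r in (1.5,2.5):
    cc=corners(s,q,r);X=plane("scene",cc,50);print([tn(x) for x in X])
print("pivot",tn(plane("scene",[k(221,382)],64)[0]),"knobtop",tn(plane("scene",[k(297,433)],100)[0]))
```

```text
10.89233021698852 11.150742006255484
O [ 578.62982535 -137.40287661    6.        ]
[[0, 0, 22, 22, 356], [0, 0, 9, 16, 79], [6, 7, 8, 8, 49]] [[212.4, 361.6], [202.6, 355.2], [209.5, 360.9]]
pocket [-0.8, 0.4]
[[-14.5, 50.5], [11.2, 49.9], [12.6, -51.4], [-13.9, -48.9]]
[[-14.9, 50.5], [10.7, 50.0], [11.4, -51.6], [-14.7, -49.0]]
pivot [-0.5, -80.1] knobtop [53.4, -100.7]
```

```bash
sed -i 's/^O=np.array(\[576.8,-137.6,0\])/O=np.array([579.2,-135.8,0])/' h.py
python3 - <<'E'
from h import *
show();R=down(-44.3);k=nest(52.2,-100.2,0);print(k);rel(k+[0,0,140],R);rel(k+[0,0,72],R)
E
```

```text
t 22.6 p [558.  -14.9 152.5] rpy [-89.9  -0.6  11.2] j [-0.15  0.47  1.8   0.01  0.87 -0.35] F [0.9 2.1 4.1] o 0.003
[ 649.8681411  -223.95267343    0.        ]
row [49.5, 12.9, -222.9, -0.34, 55.47, 0.53] dist 228.7 ang 55.5
row [48.8, 80.8, -223.0, -0.34, 55.47, 0.53] dist 242.1 ang 55.5
```

```bash
python3 -m crank '[[8,0,-36,0,8,0],[16,0,-72,0,16,0],[24,0,-108,-0.1,24,0],[32,0,-144,-0.2,32,0.3],[40,4,-180,-0.3,40,0.4]]' 0.42;python3 - <<'E'
from h import *
show();R=down(-44.3);k=nest(52.2,-100.2,0);rel(k+[0,0,135],R);rel(k+[0,0,72],R)
E
```

```text
t: 23.1
eef_pos: [632.9, -185.5, 149.0]
tcp_rot: [-1.571, -0.004, -0.509]
ft_force: [0.3, 0.8, -0.6]
opening: 0.368
t 23.1 p [ 632.9 -185.5  149. ] rpy [-90.   -0.2 -29.2] j [-0.39  0.6   1.54 -0.    0.99  0.12] F [ 0.3  0.8 -0.6] o 0.368
row [33.5, 14.1, -25.3, -0.03, 15.15, 0.22] dist 44.3 ang 15.1
row [33.3, 77.1, -25.3, -0.03, 15.15, 0.22] dist 87.7 ang 15.1
```

```bash
python3 -m crank '[[17,7,-13,0,7.6,0],[33,14,-25,0,15,0.2],[33,18,-25,0,15,0.2],[33,25,-25,0,15,0.2],[33,25,-25,0,15,0.2]]';python3 - <<'E'
from h import *
show();R=down(-44.3);k=nest(52.2,-100.2,0);rel(k+[0,0,72],R)
s,_=vision.read_camera("scene");t,_=vision.read_camera("top")
a=cv2.resize(s[310:440,140:280],None,fx=3,fy=3,interpolation=2);b=cv2.resize(t[150:280,430:560],None,fx=3,fy=3,interpolation=2)
cv2.imwrite("pics/r13.png",np.hstack([a,b]))
E
```

```text
t: 23.6
eef_pos: [648.9, -222.6, 123.0]
tcp_rot: [-1.571, 0.001, -0.768]
ft_force: [-0.7, 0.5, -0.1]
opening: 0.421
t 23.6 p [ 648.9 -222.6  123. ] rpy [-90.    0.1 -44. ] j [-0.43  0.67  1.49  0.    0.99  0.34] F [-0.7  0.5 -0.1] o 0.421
row [1.7, 51.0, -0.3, 0.01, 0.3, -0.08] dist 51.0 ang 0.3
```

View pics/r13.png

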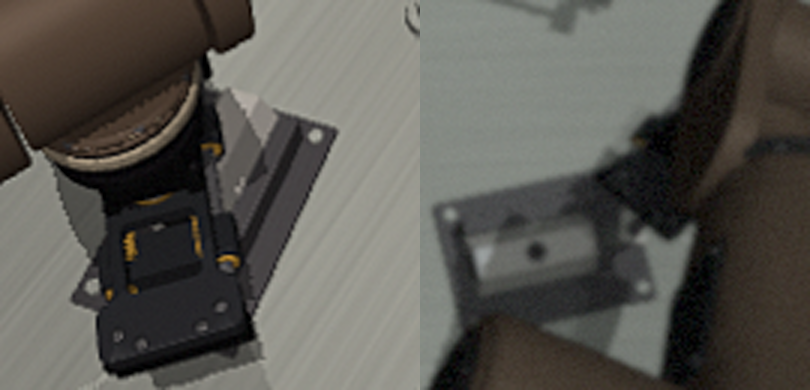

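```bash
python3 -m crank '[[1.7,20,0,0,0.3,0],[1.7,38,0,0,0.3,0],[1.7,48,0,0,0.3,0],[1.7,51,0,0,0.3,0]]'| egrep 'pos|force';python3 -m crank '[[0,0,0,0,0,0],[0,0,0,0,0,0],[0,0,0,0,0,0],[0,0,0,0,0,0],[0,0,0,0,0,0]]' 0;python3 - <<'E'
from h import *
show();print(tonest(cur()[0]))
E
```

```text
eef_pos: [650.4, -223.3, 72.5]
ft_force: [0.7, 0.6, -0.2]
t: 24.6
eef_pos: [649.4, -223.0, 72.9]
tcp_rot: [-1.572, 0.003, -0.773]
ft_force: [-5.4, 1.7, 4.2]
opening: 0.12
t 24.6 p [ 649.4 -223.    72.9] rpy [-90.1   0.2 -44.3] j [-0.43  0.73  1.52  0.    0.9   0.35] F [-5.4  1.7  4.2] o 0.12
[ 51.9261377  -99.1612508   72.90551124]
```

Run:
```python
from h import *
p,R,_=cur();r=56
for th in (1.72,1.52,1.32,1.12,.92): 
    d=nest(r*np.sin(th),-80+r*np.cos(th),72)-p; print(th,R.inv().apply(d).round(1))
```

```text
1.72 [-7.   0.9  9. ]
1.52 [-15.9   0.9  15.8]
1.32 [-25.9   1.   20.7]
1.12 [-36.7   1.   23.4]
0.92 [-47.9   1.   24. ]
```

```bash
python3 -m crank '[[-7,0,9,0,0,0],[-16,0,16,0,0,0],[-26,0,21,0,0,0],[-37,0,23.5,0,0,0],[-48,0,24,0,0,0]]';python3 - <<'E'
from h import *
show();print(tonest(cur()[0]))
p,R,_=cur();r=56
for th in (.7,.5,.32,.15,0,-.05): 
    d=nest(r*np.sin(th),-80+r*np.cos(th),72)-p; print(th,R.inv().apply(d).round(1))
E
```

```text
t: 25.1
eef_pos: [635.1, -171.0, 73.6]
tcp_rot: [-1.567, -0.003, -0.772]
ft_force: [12.1, 7.0, -6.6]
opening: 0.118
t 25.1 p [ 635.1 -171.    73.6] rpy [-89.8  -0.2 -44.3] j [-0.36  0.69  1.6   0.    0.84  0.41] F [12.1  7.  -6.6] o 0.118
[ 48.02547952 -45.38084119  73.58687322]
0.7 [-13.5   1.5  -5.2]
0.5 [-24.    1.5  -9.2]
0.32 [-32.5   1.4 -14.5]
0.15 [-39.6   1.4 -20.9]
0 [-44.8   1.3 -27.4]
-0.05 [-46.4   1.3 -29.8]
```

```bash
python3 -m crank '[[-12,0,-3,0,0,0],[-22,0,-7,0,0,0],[-31,0,-12,0,0,0],[-38,0,-18,0,0,0],[-43,0,-25,0,0,0]]';python3 - <<'E'
from h import *
show();print(tonest(cur()[0]))
p,R,_=cur();r=56
for th in (.1,0,-.05): 
    d=nest(2+r*np.sin(th),-79+r*np.cos(th),72)-p; print(th,R.inv().apply(d).round(1))
E
```

```text
t: 25.6
eef_pos: [587.0, -157.6, 73.7]
tcp_rot: [-1.565, -0.003, -0.772]
ft_force: [3.0, 9.4, -0.5]
opening: 0.121
t 25.6 p [ 587.  -157.6   73.7] rpy [-89.7  -0.2 -44.2] j [-0.37  0.63  1.74  0.01  0.77  0.39] F [ 3.   9.4 -0.5] o 0.121
[  3.42471415 -22.88693816  73.670209  ]
0.1 [2.7 1.7 3.2]
0 [-0.7  1.7 -1.2]
-0.05 [-2.2  1.6 -3.6]
```

```bash
python3 -m crank '[[-1.5,0,-2,0,0,0],[-2.5,0,-3.5,0,0,0],[-2.5,0,-3.5,0,0,0]]';python3 -m crank '[[-1.5,0,-2,0,0,0],[-1.5,0,-2,0,0,0]]';python3 - <<'E'
from h import *
show();print(tonest(cur()[0]))
E
```

```text
t: 25.9
eef_pos: [583.0, -158.0, 73.7]
tcp_rot: [-1.564, -0.003, -0.772]
ft_force: [2.7, 4.4, -2.1]
opening: 0.122
t: 26.1
eef_pos: [581.5, -158.4, 73.8]
tcp_rot: [-1.563, -0.004, -0.772]
ft_force: [6.5, 2.7, -5.4]
opening: 0.113
t 26.1 p [ 581.5 -158.4   73.8] rpy [-89.6  -0.3 -44.2] j [-0.38  0.63  1.75  0.01  0.76  0.39] F [ 6.5  2.7 -5.4] o 0.113
[ -2.1627722  -22.64252195  73.79332036]
```

```bash
for i in 1 2; do python3 -m crank '[[-1.5,0,-2,0,0,0],[-2,0,-3,0,0,0]]'|egrep 'pos|force';done
```

```text
eef_pos: [581.1, -158.7, 74.0]
ft_force: [24.1, 12.4, -13.2]
eef_pos: [581.1, -158.8, 74.0]
ft_force: [27.9, 13.8, -15.4]
```

```bash
python3 -m crank '[[0.2,0,0.3,0,0,0],[0.2,0,0.3,0,0,0]]'|egrep 'pos|force'; python3 -m crank '[[0,0,0,0,0,0],[0,0,0,0,0,0],[0,0,0,0,0,0],[0,-10,0,0,0,0],[0,-50,0,0,0,0]]' 0.35;python3 -m crank '[[0,-45,0,0,0,0],[0,-90,20,0,0,0],[30,-120,60,0,0,0],[60,-120,100,0,0,0],[60,-120,140,0,0,0]]';python3 - <<'E'
from h import *
show()
s,_=vision.read_camera("scene");t,_=vision.read_camera("top")
cv2.imwrite("pics/s14.png",s);cv2.imwrite("pics/t14.png",t)
a=cv2.resize(s[310:440,140:280],None,fx=3,fy=3,interpolation=2);b=cv2.resize(t[150:280,410:540],None,fx=3,fy=3,interpolation=2)
cv2.imwrite("pics/r14.png",np.hstack([a,b]))
E
```

```text
eef_pos: [581.7, -158.4, 73.8]
ft_force: [5.4, 3.2, -5.2]
t: 27.2
eef_pos: [578.9, -158.2, 121.9]
tcp_rot: [-1.556, -0.009, -0.774]
ft_force: [-0.4, -0.0, -0.1]
opening: 0.347
t: 27.7
eef_pos: [719.7, -102.0, 247.3]
tcp_rot: [-1.554, -0.013, -0.776]
ft_force: [-0.6, -0.6, 0.2]
opening: 0.353
t 27.7 p [ 719.7 -102.   247.3] rpy [-89.   -0.7 -44.5] j [-0.23  0.61  1.25  0.01  1.26  0.54] F [-0.6 -0.6  0.2] o 0.353
```

View pics/r14.png

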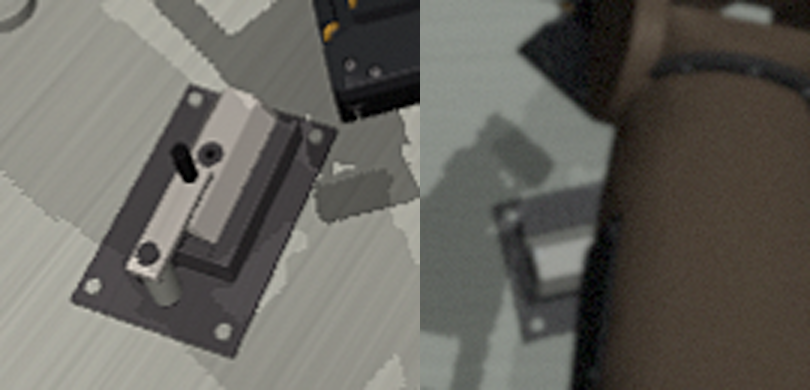

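Run:
```python
from h import *
s=cv2.imread("pics/s14.png")
cv2.imwrite("pics/z14.png",cv2.resize(s[335:415,175:245],None,fx=7,fy=7,interpolation=2))
c=corners(s,[(203.6,338),(252.8,352.8),(218.3,429.4),(163.9,410.3)],3.5);P=plane("scene",c,6)
print(c.round(1).tolist())
ctr=P.mean(0); yv=(P[0]+P[1]-P[2]-P[3]);yv/=np.linalg.norm(yv);xv=np.array([yv[1],-yv[0],0])
o=ctr+20*yv;print("O",o)
def tn(q,z):d=plane("scene",[q],z)[0]-o;return np.array([d@xv,d@yv]).round(1)
k=lambda x,y:(140+x/3,310+y/3)
g=cv2.cvtColor(s,6)[350:372,205:216];m=(g<95).astype(np.uint8);n,l,st,ce=cv2.connectedComponentsWithStats(m);print(st.tolist(),(ce+[205,350]).round(1).tolist())
pk=tn(k(209,153),50);pv=tn(k(148,252),64);kn=tn(k(181,150),100);print(pk,pv,kn,"ang",np.arctan2(*(kn-pv)))
```

```text
[[203.2, 336.6], [252.8, 352.7], [217.5, 429.6], [162.3, 410.3]]
O [ 578.60118893 -137.55774003    6.        ]
[[0, 0, 11, 22, 170], [0, 0, 4, 7, 16], [1, 8, 8, 8, 49], [0, 16, 1, 4, 4], [4, 18, 2, 3, 3]] [[210.7, 360.8], [205.9, 352.1], [209.5, 361.1], [205.0, 367.5], [209.7, 369.0]]
[-1.5  0.5] [ -1.3 -78.3] [  1.1 -23.5] ang 0.04376765179525436
```

View pics/z14.png

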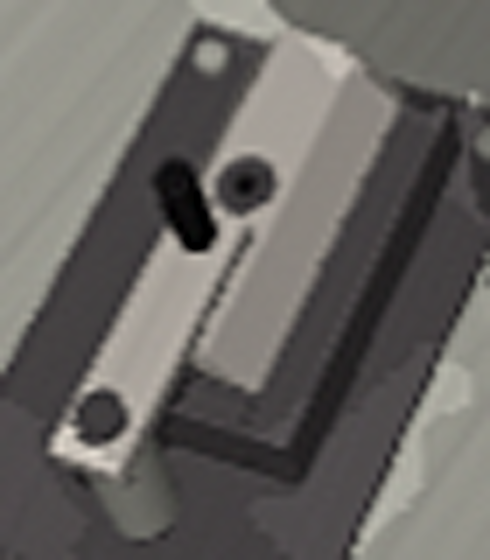

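The keeper lies along the block with the pocket on top at crop (245,185). I'll check that the bystanders haven't moved and hand in.

Run:
```python
from h import *
a=cv2.imread("pics/scene0.png");b=cv2.imread("pics/s14.png");b7=cv2.imread("pics/s12.png")
for n,(x,y,r) in {"nut":(210,280,9),"gear":(284,315,11),"tin":(351,314,22)}.items():
    T=a[y-r:y+r,x-r:x+r]
    for nm,im in(("end",b),("s12",b7)):
        W=im[y-r-15:y+r+15,x-r-15:x+r+15];m=cv2.matchTemplate(W,T,cv2.TM_CCOEFF_NORMED);_,v,_,l=cv2.minMaxLoc(m);print(n,nm,round(v,2),(l[0]-15,l[1]-15))
show();print(job.job_done())
```

```text
nut end 0.97 (0, 0)
nut s12 0.69 (0, 0)
gear end 0.21 (9, 15)
gear s12 1.0 (0, 0)
tin end 1.0 (0, 0)
tin s12 1.0 (0, 0)
t 27.8 p [720.3 -97.4 244.8] rpy [-89.1  -0.6 -44.2] j [-0.23  0.61  1.25  0.01  1.26  0.54] F [ 0.1  0.1 -1. ] o 0.35
the job is handed in; nothing more can be done
None
```

The hexagonal block is in the nest with its pocket face up, the keeper arm is swung fully over it, and the job was handed in at about 28 s of the 72 s allowed. No verdict was reported.

- **Turning and placing:** I rolled the block two flats towards the groove's side in two gripped 60° turns. My first move to the nest used a lean that would have run joint 5 past its limit, so I went back, regripped with the opposite lean and placed it on the base plate. I then pushed it with shut fingers against the fence (up to about 20 N) and the end stop (about 24 N) until it stopped moving.
- **Keeper:** I gripped the knob, swung the arm round until it met its stop (about 30 N), let go and backed the arm away.
- **Last checks in the scene camera:** The pocket is on top and about (-1.5, 0.5) mm from the seat in x and y, against a limit of 4 mm. The keeper is at about 0.04 rad, against 0.15. The wrist force read near zero with the arm clear.
- **Bystanders:** The nut and tin match their starting positions in the final picture. The gear blank gave no usable match there. It was unmoved in the last clear view, and only the keeper was worked after that.
- **What disagreed:** The cameras, and the points where the block stopped against the fence and stop, put the nest up to about 4 mm apart. I relied on those contact points for seating the block.

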